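Lid the candle pots, fit the plaque and lock the display tray

ROBOT

A 6-joint arm with a two-finger parallel gripper is mounted at the origin on the work surface. World frame = base frame: x ahead of the robot, y to its left, z up, the work surface at z = 0. Lengths are in m, angles in rad, forces in N, time in s.
With the tool pointing down it reaches from about 0.3 to 0.875 m from the base axis. Payload 6.4 kg.
Tool frame: the origin (TCP) lies at the very end of the fingers, on their centre line; the grasp point (between the pads) lies 19 mm behind it; z points along the fingers, y is the line along which they close (so a half turn about z gives the same grasp; the last joint's range is limited). The gripper opens to 88 mm and grips with 3 to 60 N. Pads are 18 mm wide; open, the fingers measure 123 mm over their backs; the gripper's body (75 mm by 187 mm) begins 45 mm behind the grasp point.
Start: joints at [0.937, 0.181, 1.607, -0, 1.354, -0.206], TCP at [0.239, 0.523, 0.206] pointing down, gripper open.
Joint ranges: [-2.99, 2.99], [-0.89, 2.07], [0.3, 2.58], [-1.14, 4.28], [0, 2.63], [-3.12, 3.12]. Speed limits (rad/s): [2.57, 2.57, 3.01, 3.14, 3.14, 3.14].

INTERFACE

Orientations are given as a unit quaternion [x, y, z, w].
In Python, from cell import bot gives the robot as it stands.
- The arm moves only by the tool jog_arm, never from a script. Its argument "plan" is a list of rows, each an object of numbers: "dx", "dy", "dz": the shift along the tool's x, y, z in m; "wx", "wy", "wz": the turn, a rotation vector about the tool's x, y, z in units of 6 degrees (1.0 is 6 degrees); "hand": the finger opening in m, from 0 to 0.0881. A call has 1 to 10 rows; each row shifts and turns the commanded pose from where the row before left it, along the tool's axes as they then stand; what a row does not reach is not made up. A row lasts 1/12 s, in which the tool goes at most 41.7 mm and 7.16 degrees, less where a joint would pass 70% of its speed; a pose out of reach is approached as far as the arm can. A call with a gripper value outside its range is refused whole. The fingers move at their own pace and stop on an object; the grip force is fixed at half the most. Time passes only in rows, so rows that do not move let the fingers close. It gives the time, the measured TCP pose, the force, the opening and the grip force at its end, in the units of the state.
- bot.read_state(): the state, without advancing time (a new reading comes with each control period).
- bot.snapshot(name): name is "side" or "top" or "wrist"; returns a dict with "image" (480x640x3 uint8, red, green, blue), "fx", "fy", "cx", "cy" (pixels), "extrinsics" (4x4, takes a point from camera to world coordinates); the wrist camera has in their place "hand_eye" (4x4, takes a point from camera to tool coordinates, whose origin is the TCP and whose axes are the flange's). Camera axes: x right, y up, looking along -z (the intrinsics and any distortion apply to the point x, -y, -z); pixel columns grow to the right and rows downward; lengths in m; the calibration is good to about 2 mm. A picture is of the moment at which its call begins: read the wrist's pose just before it. There is no depth.
- bot.finish_job(): hands the job in; it is judged then, once.
Trained networks look in a picture, given as the dict that the camera call returned (one of the last four; its "shot" number tells which), for a name from the list of things; names that differ only in an ending like _2 or _b are one class to them, and where a whole thing is asked for, a point or a joint stands for the part that bears it (a point fixed in the world has none). Each returns a list of dicts, best first, with "conf" (0 to 1); they miss things now and then, are a little off and sometimes report something else, mostly with a low value. They report only what shows in the picture. A call takes as long as a camera call. They do not tell look-alikes from the thing itself.
- bot.search_frame(picture, thing): "point" ([x, y, z] in m, in world coordinates, good to about 4 mm: the middle of the surface that is visible of it).
- bot.outline_of(picture, thing): "mask" (480x640 bool, what is visible of it).
The state is a dict: "time_s": time; "joint_pos": joint angles; "joint_vel": joint speeds; "joint_efforts": joint torques, N m; "tcp_pos": TCP position; "tcp_rot": TCP orientation; "contact_force": force on the tool from outside, world axes, zero at the start; "wrist_torque": the same for the moment, N m; "opening": finger opening in m; "grasp_force": force on a finger pad.
Only numpy, scipy, OpenCV 4.12 (cv2) and the standard library are available. Lean on these libraries where they do the work, as an engineer would, in place of code of your own. Each camera call takes 0.05 s, during which the arm holds its last target. There are 200 camera calls.

TASK

Get the candle-pot tray ready for the shop floor: swing its keeper bar open, set a wooden lid on every pot in the tray so that each sits seated and level, and move the dark plaque from its stand into the slot along the tray's side, pushed down fully home. When all that is in place, swing the keeper bar shut over the lids until it has snapped past its catch against the stop. Leave the pots upright in their bays and the other wares where they stand.

Things in the scene. Friction and masses are not known exactly. Their poses are not given: they have to be found in the camera images.
- pot0: grey stoneware candle pot, open on top, 72 mm outside diameter, mouth 62 mm inside, 70 mm high, about 0.4 kg, standing loose in bay 0 of the tray (three or four of the four pots are there; an absent one reads None, its bay is empty). Origin: centre of its underside, z up; rim 70 mm above.
- pot1: grey stoneware candle pot, open on top, 72 mm outside diameter, mouth 62 mm inside, 70 mm high, about 0.4 kg, standing loose in bay 1 of the tray (three or four of the four pots are there; an absent one reads None, its bay is empty). Origin: centre of its underside, z up; rim 70 mm above.
- pot2: grey stoneware candle pot, open on top, 72 mm outside diameter, mouth 62 mm inside, 70 mm high, about 0.4 kg, standing loose in bay 2 of the tray (three or four of the four pots are there; an absent one reads None, its bay is empty). Origin: centre of its underside, z up; rim 70 mm above.
- pot3: grey stoneware candle pot, open on top, 72 mm outside diameter, mouth 62 mm inside, 70 mm high, about 0.4 kg, standing loose in bay 3 of the tray (three or four of the four pots are there; an absent one reads None, its bay is empty). Origin: centre of its underside, z up; rim 70 mm above.
- lid0: loose wooden lid (any fits any pot; a spare one may stay on the counter), 0.08 kg: disc 76 mm across with a plug below (58 mm across, 6 mm deep, bevelled) and a round knob above (26 mm across). Origin: centre of the plug's underside; disc at 6 to 15 mm, knob at 15 to 43 mm, z up. Starts lying on its plug. Seated, the disc rests on the rim, origin 64 mm above the pot's.
- lid1: loose wooden lid (any fits any pot; a spare one may stay on the counter), 0.08 kg: disc 76 mm across with a plug below (58 mm across, 6 mm deep, bevelled) and a round knob above (26 mm across). Origin: centre of the plug's underside; disc at 6 to 15 mm, knob at 15 to 43 mm, z up. Starts lying on its plug. Seated, the disc rests on the rim, origin 64 mm above the pot's.
- lid2: loose wooden lid (any fits any pot; a spare one may stay on the counter), 0.08 kg: disc 76 mm across with a plug below (58 mm across, 6 mm deep, bevelled) and a round knob above (26 mm across). Origin: centre of the plug's underside; disc at 6 to 15 mm, knob at 15 to 43 mm, z up. Starts lying on its plug. Seated, the disc rests on the rim, origin 64 mm above the pot's.
- lid3: loose wooden lid (any fits any pot; a spare one may stay on the counter), 0.08 kg: disc 76 mm across with a plug below (58 mm across, 6 mm deep, bevelled) and a round knob above (26 mm across). Origin: centre of the plug's underside; disc at 6 to 15 mm, knob at 15 to 43 mm, z up. Starts lying on its plug. Seated, the disc rests on the rim, origin 64 mm above the pot's.
- plaque: flat dark plaque, 110 mm long (own x), 8 mm thick (y), 95 mm high (z), about 0.12 kg, a thin brass line across it. Origin: centre of its bottom edge, z up. It starts standing on edge in the stand's slot, bottom edge 10 mm above the counter; pinch it across its thickness near the top. Either face may look outward in the tray.
- stand: fixed pale wooden stand for the plaque, 136 x 54 x 32 mm, with a slot along its x axis, 12 mm wide and 22 mm deep, its floor 10 mm above the counter. Origin: centre of its underside.
- tray: fixed plywood tray, 420 mm long. x runs along the row of pots away from the robot, y left, z up; origin on the counter under the row's middle. Four 75 mm square bays at x = -129, -43, 43, 129 mm, floor 17 mm and walls 36 mm high. Plaque slot on the right side, y = -95 mm. Keeper bar's hinge post near left (x = -200), catch post far left (x = 200, its stop 121 mm high).
- slot (a point): centre of the floor of the plaque slot, 6 mm above the counter. The slot runs along the tray's x, 118 mm long, 11 mm wide, 36 mm deep (walls to 42 mm above the counter, then sloped lips to about 53 mm); with the plaque home its bottom edge's centre is at this point.
- keeper (a joint): keeper bar's angle (rad) about its upright hinge: 0 shut against the stop, along the tray's x above the lids' left edges (tray y = 31 mm); grows as it swings left, 1.3 at most; starts shut. Steel, 14 mm square, 416 mm long, underside 102 mm up, 6 mm over seated lids. Stays where left. Near 0.03 its tip rides over a sprung ball (about 10 N at the handle); shut = past the ball.
- keeper_handle (a point): top centre of the upright round wooden handle on the keeper bar, 20 mm across, 55 mm high, 200 mm from the hinge axis; its top is 171 mm above the counter, its foot 116 mm. Pinch it from above or push its side.
- keeper_hinge (a point): point on the upright hinge axis of the keeper bar, 109 mm above the counter.
- bowl: white bowl, 100 mm across; bystander, to be left where it is. Origin: centre of its underside.
- amber_jar: small amber glass jar with a wooden cap, 56 mm across, 85 mm tall; bystander, to be left where it is. Origin: centre of its underside.
- ornament: black turned ornament, 72 mm across, 60 mm tall; bystander, to be left where it is. Origin: centre of its underside.
- tealight: small terracotta cup, 60 mm across, 50 mm high; bystander, to be left where it is. Origin: centre of its underside.
- brush: hand brush lying on the counter; bystander, to be left where it is. Origin: centre of its underside.
- tape: cardboard ring, 90 mm across; bystander, to be left where it is. Origin: centre of its underside.
Things that resemble listed ones, but are neither listed nor needed, are in the scene too. What is shaped like the lid0 but blue is not meant.

How it is judged:
On the way, in this order (a step that is already met when the one before it is completed fails the run):
1. every pot wears a seated, level lid and the plaque is fully home in the tray's slot, the keeper bar still open (((horizontal distance between lid0 and pot0 below 0.007 m and z of lid0 in the frame of pot0 between 0.06 and 0.068 m and angle between lid0's own z axis and vertical below 0.06 rad and linear speed of lid0 below 0.03 m/s) or (horizontal distance between lid1 and pot0 below 0.007 m and z of lid1 in the frame of pot0 between 0.06 and 0.068 m and angle between lid1's own z axis and vertical below 0.06 rad and linear speed of lid1 below 0.03 m/s) or (horizontal distance between lid2 and pot0 below 0.007 m and z of lid2 in the frame of pot0 between 0.06 and 0.068 m and angle between lid2's own z axis and vertical below 0.06 rad and linear speed of lid2 below 0.03 m/s) or (horizontal distance between lid3 and pot0 below 0.007 m and z of lid3 in the frame of pot0 between 0.06 and 0.068 m and angle between lid3's own z axis and vertical below 0.06 rad and linear speed of lid3 below 0.03 m/s)) and ((horizontal distance between lid0 and pot1 below 0.007 m and z of lid0 in the frame of pot1 between 0.06 and 0.068 m and angle between lid0's own z axis and vertical below 0.06 rad and linear speed of lid0 below 0.03 m/s) or (horizontal distance between lid1 and pot1 below 0.007 m and z of lid1 in the frame of pot1 between 0.06 and 0.068 m and angle between lid1's own z axis and vertical below 0.06 rad and linear speed of lid1 below 0.03 m/s) or (horizontal distance between lid2 and pot1 below 0.007 m and z of lid2 in the frame of pot1 between 0.06 and 0.068 m and angle between lid2's own z axis and vertical below 0.06 rad and linear speed of lid2 below 0.03 m/s) or (horizontal distance between lid3 and pot1 below 0.007 m and z of lid3 in the frame of pot1 between 0.06 and 0.068 m and angle between lid3's own z axis and vertical below 0.06 rad and linear speed of lid3 below 0.03 m/s)) and ((horizontal distance between lid0 and pot2 below 0.007 m and z of lid0 in the frame of pot2 between 0.06 and 0.068 m and angle between lid0's own z axis and vertical below 0.06 rad and linear speed of lid0 below 0.03 m/s) or (horizontal distance between lid1 and pot2 below 0.007 m and z of lid1 in the frame of pot2 between 0.06 and 0.068 m and angle between lid1's own z axis and vertical below 0.06 rad and linear speed of lid1 below 0.03 m/s) or (horizontal distance between lid2 and pot2 below 0.007 m and z of lid2 in the frame of pot2 between 0.06 and 0.068 m and angle between lid2's own z axis and vertical below 0.06 rad and linear speed of lid2 below 0.03 m/s) or (horizontal distance between lid3 and pot2 below 0.007 m and z of lid3 in the frame of pot2 between 0.06 and 0.068 m and angle between lid3's own z axis and vertical below 0.06 rad and linear speed of lid3 below 0.03 m/s)) and ((horizontal distance between lid0 and pot3 below 0.007 m and z of lid0 in the frame of pot3 between 0.06 and 0.068 m and angle between lid0's own z axis and vertical below 0.06 rad and linear speed of lid0 below 0.03 m/s) or (horizontal distance between lid1 and pot3 below 0.007 m and z of lid1 in the frame of pot3 between 0.06 and 0.068 m and angle between lid1's own z axis and vertical below 0.06 rad and linear speed of lid1 below 0.03 m/s) or (horizontal distance between lid2 and pot3 below 0.007 m and z of lid2 in the frame of pot3 between 0.06 and 0.068 m and angle between lid2's own z axis and vertical below 0.06 rad and linear speed of lid2 below 0.03 m/s) or (horizontal distance between lid3 and pot3 below 0.007 m and z of lid3 in the frame of pot3 between 0.06 and 0.068 m and angle between lid3's own z axis and vertical below 0.06 rad and linear speed of lid3 below 0.03 m/s)) and distance between plaque and slot below 0.009 m and angle between the x axis of plaque and the x axis of tray, either way round below 0.1 rad and angle between plaque's own z axis and vertical below 0.12 rad and value of joint keeper above 0.15 rad), for 0.2 s.
2. the keeper bar is shut past its catch (value of joint keeper below 0.02 rad), for 0.2 s.
At the end, for the whole second after the job is handed in: Every pot stands upright within 12 mm of where it began, a lid on it centred to 7 mm, origin 60-68 mm above the pot's, level to 0.06 rad; plaque within 9 mm of the slot floor's centre, aligned to 0.1 rad, upright to 0.12 rad; keeper bar below 0.02 rad; all at rest (((horizontal distance between lid0 and pot0 below 0.007 m and z of lid0 in the frame of pot0 between 0.06 and 0.068 m and angle between lid0's own z axis and vertical below 0.06 rad and linear speed of lid0 below 0.03 m/s) or (horizontal distance between lid1 and pot0 below 0.007 m and z of lid1 in the frame of pot0 between 0.06 and 0.068 m and angle between lid1's own z axis and vertical below 0.06 rad and linear speed of lid1 below 0.03 m/s) or (horizontal distance between lid2 and pot0 below 0.007 m and z of lid2 in the frame of pot0 between 0.06 and 0.068 m and angle between lid2's own z axis and vertical below 0.06 rad and linear speed of lid2 below 0.03 m/s) or (horizontal distance between lid3 and pot0 below 0.007 m and z of lid3 in the frame of pot0 between 0.06 and 0.068 m and angle between lid3's own z axis and vertical below 0.06 rad and linear speed of lid3 below 0.03 m/s)) and ((horizontal distance between lid0 and pot1 below 0.007 m and z of lid0 in the frame of pot1 between 0.06 and 0.068 m and angle between lid0's own z axis and vertical below 0.06 rad and linear speed of lid0 below 0.03 m/s) or (horizontal distance between lid1 and pot1 below 0.007 m and z of lid1 in the frame of pot1 between 0.06 and 0.068 m and angle between lid1's own z axis and vertical below 0.06 rad and linear speed of lid1 below 0.03 m/s) or (horizontal distance between lid2 and pot1 below 0.007 m and z of lid2 in the frame of pot1 between 0.06 and 0.068 m and angle between lid2's own z axis and vertical below 0.06 rad and linear speed of lid2 below 0.03 m/s) or (horizontal distance between lid3 and pot1 below 0.007 m and z of lid3 in the frame of pot1 between 0.06 and 0.068 m and angle between lid3's own z axis and vertical below 0.06 rad and linear speed of lid3 below 0.03 m/s)) and ((horizontal distance between lid0 and pot2 below 0.007 m and z of lid0 in the frame of pot2 between 0.06 and 0.068 m and angle between lid0's own z axis and vertical below 0.06 rad and linear speed of lid0 below 0.03 m/s) or (horizontal distance between lid1 and pot2 below 0.007 m and z of lid1 in the frame of pot2 between 0.06 and 0.068 m and angle between lid1's own z axis and vertical below 0.06 rad and linear speed of lid1 below 0.03 m/s) or (horizontal distance between lid2 and pot2 below 0.007 m and z of lid2 in the frame of pot2 between 0.06 and 0.068 m and angle between lid2's own z axis and vertical below 0.06 rad and linear speed of lid2 below 0.03 m/s) or (horizontal distance between lid3 and pot2 below 0.007 m and z of lid3 in the frame of pot2 between 0.06 and 0.068 m and angle between lid3's own z axis and vertical below 0.06 rad and linear speed of lid3 below 0.03 m/s)) and ((horizontal distance between lid0 and pot3 below 0.007 m and z of lid0 in the frame of pot3 between 0.06 and 0.068 m and angle between lid0's own z axis and vertical below 0.06 rad and linear speed of lid0 below 0.03 m/s) or (horizontal distance between lid1 and pot3 below 0.007 m and z of lid1 in the frame of pot3 between 0.06 and 0.068 m and angle between lid1's own z axis and vertical below 0.06 rad and linear speed of lid1 below 0.03 m/s) or (horizontal distance between lid2 and pot3 below 0.007 m and z of lid2 in the frame of pot3 between 0.06 and 0.068 m and angle between lid2's own z axis and vertical below 0.06 rad and linear speed of lid2 below 0.03 m/s) or (horizontal distance between lid3 and pot3 below 0.007 m and z of lid3 in the frame of pot3 between 0.06 and 0.068 m and angle between lid3's own z axis and vertical below 0.06 rad and linear speed of lid3 below 0.03 m/s)) and distance between plaque and slot below 0.009 m and angle between the x axis of plaque and the x axis of tray, either way round below 0.1 rad and angle between plaque's own z axis and vertical below 0.12 rad and angle between each of pot0, pot1, pot2, pot3's own z axis and vertical below 0.1 rad and distance of each of pot0, pot1, pot2, pot3 from where it was at the start of the episode below 0.012 m and value of joint keeper below 0.02 rad and linear speed of plaque below 0.03 m/s); the robot touches nothing.
It fails at once if a bystander is moved by more than 60 mm (distance of any of bowl, amber_jar, ornament, tealight, brush, tape from where it was at the start of the episode above 0.06 m).
It fails at once if a pot is tipped over (angle between any of pot0, pot1, pot2, pot3's own z axis and vertical above 0.6 rad).
Of pot0, pot1, pot2, pot3 only 3 to 4 are there at a start; the rules pass over those that are not, and their reading is None.
At some moment in a run one of lid0, lid1, lid2, lid3 may be knocked a few centimetres aside while the robot is not near it.
It also fails if it takes over 200 s, if anything falls off the work surface, if the arm or the gripper's body presses on something with over 40 N, if the wrist force passes 120 N, or if a joint passes its speed limit or range.

## Working session

There is one attempt and no reset: what is moved stays moved. The work goes in short steps, Python scripts to look and compute and a tool call to move; the robot and the scene stay as the last step left them, time stands still between calls to the robot, and variables do not carry over. Pictures are saved under pics/ and viewed, at most 14 in all, crops included, and the job is handed in when it is done.

Besides the shell and the picture viewer there is one more tool, called after "Call:" as a command line: name --argument value ..., lists and objects as JSON in quotes. jog_arm: Moves the arm, as the interface text tells. Its arguments: {"type":"object","properties":{"plan":{"type":"array"}},"required":["plan"]}

```bash
ls; mkdir -p pics; cat > h.py <<'E'
import numpy as np, cv2
from cell import bot
from scipy.spatial.transform import Rotation as R
def save(s,n): cv2.imwrite(f'pics/{n}.png',s['image'][:,:,::-1])
def ext(s,st=None):
    if 'extrinsics' in s: return np.array(s['extrinsics'])
    T=np.eye(4);T[:3,:3]=R.from_quat(st['tcp_rot']).as_matrix();T[:3,3]=st['tcp_pos'];return T@np.array(s['hand_eye'])
def proj(s,p,st=None):
    T=np.linalg.inv(ext(s,st));q=T[:3,:3]@np.array(p)+T[:3,3]
    return s['cx']+s['fx']*q[0]/-q[2], s['cy']+s['fy']*-q[1]/-q[2]
def ray(s,u,v,z,st=None):
    T=ext(s,st);d=T[:3,:3]@np.array([(u-s['cx'])/s['fx'],-(v-s['cy'])/s['fy'],-1])
    o=T[:3,3];return o+d*(z-o[2])/d[2]
E
python3 - <<'E'
from h import *
print(bot.read_state())
for n in('top','side'):
    s=bot.snapshot(n);save(s,n+'0');print(n,{k:v for k,v in s.items() if k!='image'})
    for t in ['pot0','lid0','plaque','stand','tray','keeper','keeper_handle','keeper_hinge','bowl','amber_jar','ornament','tealight','brush','tape']:
        try:
            for r in bot.search_frame(s,t):
                p=r['point'];print(t,round(r['conf'],2),np.round(p,3),np.round(proj(s,p)))
        except Exception as e: print(t,e)
E
```

```text
pics
{'time_s': 0.0, 'joint_pos': array([ 9.36697342e-01,  1.81543087e-01,  1.60796984e+00, -1.41685473e-05,
        1.35380489e+00, -2.06356421e-01]), 'joint_vel': array([ 5.00985761e-04,  1.36333041e-03, -2.37119808e-03,  2.55178533e-03,
       -6.00924335e-05,  1.41570419e-03]), 'joint_efforts': array([-1.33875703e-03, -4.33873415e+01, -3.41841745e+01,  7.02352775e-02,
        3.83549288e-02, -1.45284466e-04]), 'tcp_pos': array([0.23818775, 0.52271025, 0.20492748]), 'tcp_rot': array([ 2.12242986e-01,  9.77216542e-01, -7.90353736e-04, -3.45590193e-04]), 'contact_force': array([-0.27140811,  0.07851234,  0.03944669]), 'wrist_torque': array([-0.05251553, -0.01978404, -0.04904209]), 'grasp_force': 0.0, 'opening': 0.08796673841354785}
top {'fx': 487.5818048812739, 'fy': 487.5818048812739, 'cx': 316.348074616548, 'cy': 235.75360405335263, 'extrinsics': array([[-0.02044275,  0.99289928, -0.11718839,  0.3775509 ],
       [-0.99943816, -0.01718078,  0.02877832,  0.02161966],
       [ 0.02656059,  0.11771085,  0.99269265,  1.22967653],
       [ 0.        ,  0.        ,  0.        ,  1.     
[... 1862 characters left out ...]
 321.]
plaque 0.79 [ 0.643 -0.292  0.073] [400. 317.]
stand 0.8 [ 0.634 -0.306  0.033] [396. 333.]
tray 0.86 [0.554 0.09  0.035] [328. 234.]
keeper 0.92 [0.547 0.152 0.12 ] [322. 200.]
keeper_handle 0.89 [0.545 0.154 0.112] [321. 201.]
keeper_hinge 0.93 [0.553 0.091 0.037] [328. 233.]
keeper_hinge 0.19 [0.594 0.103 0.066] [340. 222.]
bowl 0.57 [ 0.621 -0.415  0.024] [406. 375.]
amber_jar 0.9 [ 0.684 -0.146  0.058] [396. 276.]
ornament 0.65 [0.364 0.317 0.044] [258. 197.]
tealight 0.56 [ 0.426 -0.056  0.033] [294. 274.]
brush 0.75 [0.618 0.321 0.019] [332. 193.]
brush 0.53 [ 0.687 -0.146  0.059] [397. 276.]
tape 0.74 [0.478 0.404 0.021] [288. 185.]
tape 0.55 [ 0.559 -0.117  0.017] [346. 287.]
```

View pics/top0.png

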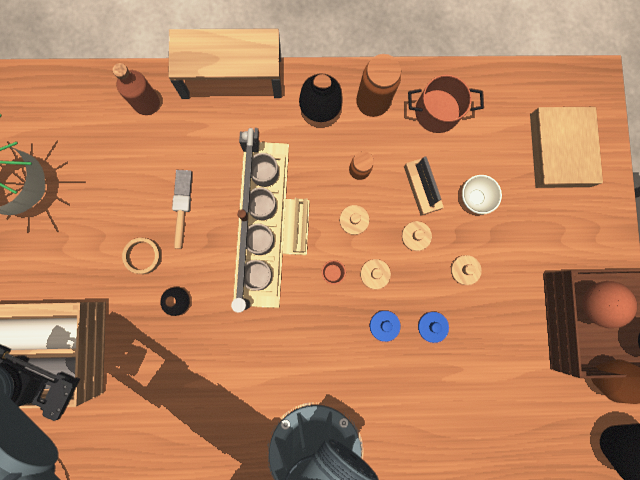

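View pics/side0.png

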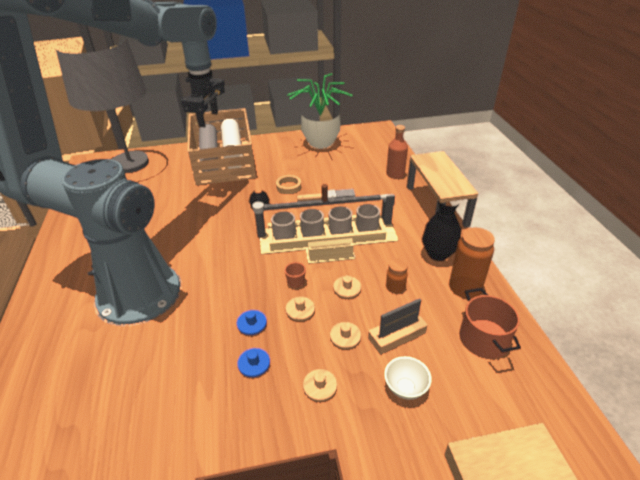

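Wooden lids in the top view are at (354,220), (417,236), (375,274) and (466,270). The blue look-alikes at (385,326) and (433,327) don't fit because of their colour. All four pots are present. Next I'll enlarge the tray and the lids.

```bash
python3 - <<'E'
from h import *
s=bot.snapshot('top');im=s['image'][:,:,::-1]
a=cv2.resize(im[120:315,225:315],None,fx=3,fy=3,interpolation=cv2.INTER_CUBIC)
b=cv2.resize(im[140:300,325:500],None,fx=3,fy=3,interpolation=cv2.INTER_CUBIC)
c=np.zeros((585,795,3),np.uint8);c[:585,:270]=a;c[:480,270:795]=b
cv2.imwrite('pics/crop1.png',c)
w=bot.snapshot('wrist');print(w['fx'],w['cx'],w['cy'],w['hand_eye'],[k for k in w])
for n,t in(('top',s),('side',bot.snapshot('side'))):
  for th in('lid0','keeper_handle','pot0','stand','plaque'):
    for r in bot.outline_of(t,th):
        m=r['mask'];e=cv2.moments(m.astype(np.uint8),True)
        if e['m00']==0: continue
        u,v=e['m10']/e['m00'],e['m01']/e['m00']
        ys,xs=np.nonzero(m)
        rect=cv2.minAreaRect(np.stack([xs,ys],1).astype(np.float32))
        print(n,th,round(r['conf'],2),int(e['m00']),round(u,1),round(v,1),'bb',xs.min(),xs.max(),ys.min(),ys.max(),np.round(rect[2],1),'z015',np.round(ray(t,u,v,.015)[:2],3))
E
```

```text
368.7880804788143 317.91881236218956 240.42204298192732 [[ 1.49099822e-04  9.51443227e-01  3.07824241e-01  8.01685636e-02]
 [ 9.99999745e-01  7.31098664e-05 -7.10339350e-04 -7.16451059e-04]
 [-6.98352553e-04  3.07824268e-01 -9.51442974e-01 -1.78057196e-01]
 [ 0.00000000e+00  0.00000000e+00  0.00000000e+00  1.00000000e+00]] ['image', 'fx', 'fy', 'cx', 'cy', 'hand_eye', 'shot']
top lid0 0.84 747 384.8 325.5 bb 370 400 310 340 90.0 z015 [ 0.295 -0.178]
top lid0 0.8 744 416.8 235.7 bb 402 432 221 250 90.0 z015 [ 0.517 -0.267]
top lid0 0.73 738 433.1 326.7 bb 418 448 312 342 63.4 z015 [ 0.29  -0.298]
top lid0 0.7 693 354.0 219.3 bb 340 368 205 234 90.0 z015 [ 0.561 -0.11 ]
top lid0 0.68 743 375.5 273.4 bb 361 391 258 288 45.0 z015 [ 0.424 -0.159]
top lid0 0.61 736 465.8 269.6 bb 450 481 255 284 26.6 z015 [ 0.429 -0.387]
top keeper_handle 0.67 1319 243.9 227.1 bb 232 253 128 311 2.4 z015 [0.546 0.167]
top pot0 0.96 789 261.6 203.3 bb 248 276 187 220 90.0 z015 [0.606 0.123]
top pot0 0.89 726 264.1 169.2 bb 252 278 153 185 90.0 z015 [0.694 0.116]
top pot0 0.68 664 257.4 274.6 bb 245 272 259 
[... 1004 characters left out ...]
z015 [ 0.664 -0.246]
side pot0 0.94 668 283.2 225.0 bb 270 296 211 240 83.7 z015 [0.429 0.189]
side pot0 0.94 616 339.5 219.6 bb 328 351 206 233 90.0 z015 [0.61  0.176]
side pot0 0.93 636 367.0 217.0 bb 355 379 202 231 90.0 z015 [0.7   0.171]
side pot0 0.61 661 311.4 222.1 bb 299 324 208 236 90.0 z015 [0.519 0.183]
side stand 0.9 1005 396.6 335.6 bb 368 426 316 353 68.2 z015 [ 0.639 -0.3  ]
side stand 0.61 631 339.5 219.1 bb 328 352 205 233 90.0 z015 [0.611 0.179]
side plaque 0.89 963 398.6 317.1 bb 378 420 298 337 66.6 z015 [ 0.662 -0.246]
side plaque 0.45 636 396.3 275.1 bb 385 407 258 292 7.1 z015 [ 0.705 -0.102]
side plaque 0.16 4372 325.4 229.5 bb 254 396 183 262 84.1 z015 [0.555 0.137]
```

View pics/crop1.png

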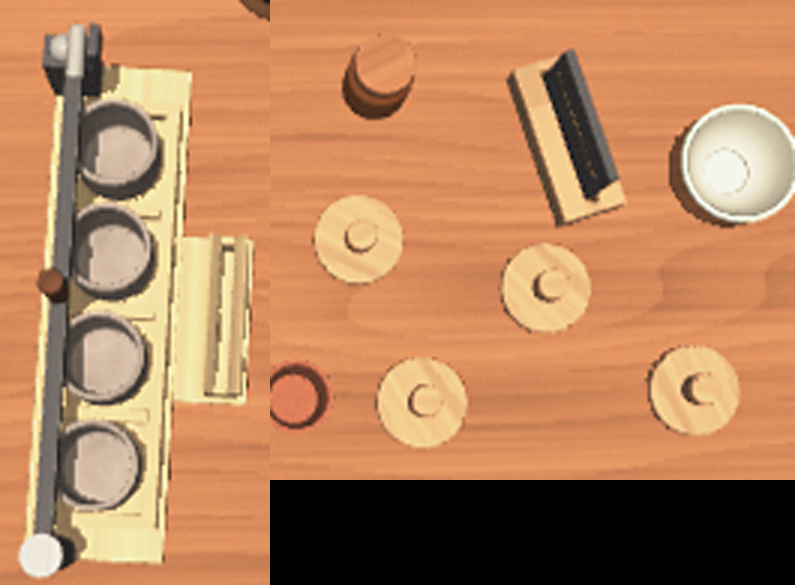

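```bash
python3 - <<'E'
from h import *
s=bot.snapshot('top')
f=lambda a,b:(225+a/3,120+b/3)
for c,z in(((115,147),.087),((96,465),.087),((110,252),.087),((102,358),.087)): print(np.round(ray(s,*f(*c),z),4))
print('handle',ray(s,*f(47,283),.171),'hingecap',ray(s,*f(41,555),.118))
print('slot corners',[np.round(ray(s,*f(*c),.05),4) for c in((230,240),(218,400),(242,243),(230,402))])
g=lambda a,b:(325+(a-270)/3,140+b/3)
print('plaque top',[np.round(ray(s,*g(*c),.105),4) for c in((545,66),(590,199),(573,52),(620,190))])
E
```

```text
[0.6754 0.1121 0.087 ]
[0.4227 0.1287 0.087 ]
[0.5905 0.1167 0.087 ]
[0.5063 0.1235 0.087 ]
handle [0.55261674 0.15570727 0.171     ] hingecap [0.35499553 0.1673643  0.118     ]
slot corners [array([0.6059, 0.0217, 0.05  ]), array([0.4747, 0.0336, 0.05  ]), array([0.6032, 0.0119, 0.05  ]), array([0.4729, 0.0239, 0.05  ])]
plaque top [array([ 0.6829, -0.2533,  0.105 ]), array([ 0.5754, -0.2841,  0.105 ]), array([ 0.694 , -0.2762,  0.105 ]), array([ 0.5822, -0.3082,  0.105 ])]
```

Call:
jog_arm --plan '[{"dz": -0.032,"wz": -1.15},{"dz": -0.032,"wz": -1.15},{"dz": -0.031,"wz": -1.15},{"dx": -0.0187,"dy": -0.0352},{"dx": -0.0187,"dy": -0.0352},{"dx": -0.0187,"dy": -0.0352},{"dx": -0.0187,"dy": -0.0352},{"dx": -0.0187,"dy": -0.0352},{"dx": -0.0187,"dy": -0.0352},{"dx": -0.0187,"dy": -0.0352}]'

```text
invalid input at $.plan[0]: expected keys dx, dy, dz, wx, wy, wz, hand
```

Call:
jog_arm --plan '[{"dx": -0.0187,"dy": -0.0352,"hand": 0.0},{"dx": -0.0187,"dy": -0.0352},{"dx": -0.0187,"dy": -0.0352},{"dx": -0.0187,"dy": -0.0352},{"dx": -0.0187,"dy": -0.0352},{"dx": -0.0187,"dy": -0.0352},{},{},{}]'

```text
invalid input at $.plan[0]: expected keys dx, dy, dz, wx, wy, wz, hand
```

```bash
cat >> h.py <<'E'
def go(p,yaw=None,st=None):
    """tool-frame shift (and wz units) to world point p; prints"""
    st=st or bot.read_state();M=R.from_quat(st['tcp_rot']).as_matrix()
    d=M.T@(np.array(p)-st['tcp_pos']);y=np.arctan2(M[1,1],M[0,1])-np.pi/2
    print('tcp',np.round(st['tcp_pos'],4),'yaw',round(y,4),'tilt',np.round(M[:,2],4),'d',np.round(d,4),'F',np.round(st['contact_force'],1),'open',round(st['opening'],4),'t',round(st['time_s'],2))
    return d
E
python3 - <<'E'
from h import *
st=bot.read_state();s=bot.snapshot('wrist');save(s,'w1');go([.551,.105,.135],st=st)
import pickle;pickle.dump((s,st),open('w1.pkl','wb'))
for th in('lid0','pot0','keeper_handle','plaque','stand'):
    for r in bot.outline_of(s,th):
        m=r['mask'].astype(np.uint8);ys,xs=np.nonzero(m);e=cv2.fitEllipse(cv2.findContours(m,0,1)[0][0]) 
        print(th,round(r['conf'],2),len(xs),np.round(xs.mean(),1),np.round(ys.mean(),1),'bb',xs.min(),xs.max(),ys.min(),ys.max(),'z.012',np.round(ray(s,xs.mean(),ys.mean(),.012,st)[:2],3))
for z in (.087,):
  for X in(.423,.506,.590,.675): print(np.round(proj(s,(X,.1203-.0656*(X-.549),.087),st)))
print('handle',proj(s,(.551,.151,.171),st))
E
```

```text
tcp [0.2385 0.5232 0.2058] yaw -0.4278 tilt [ 0. -0. -1.] d [-0.4578 -0.2509  0.0708] F [0.7 0.3 0.5] open 0.0882 t 2.2
[ 64. 511.]
[103. 559.]
[138. 603.]
[170. 642.]
handle (np.float64(105.53160031948937), np.float64(676.4614603644575))
```

View pics/w1.png

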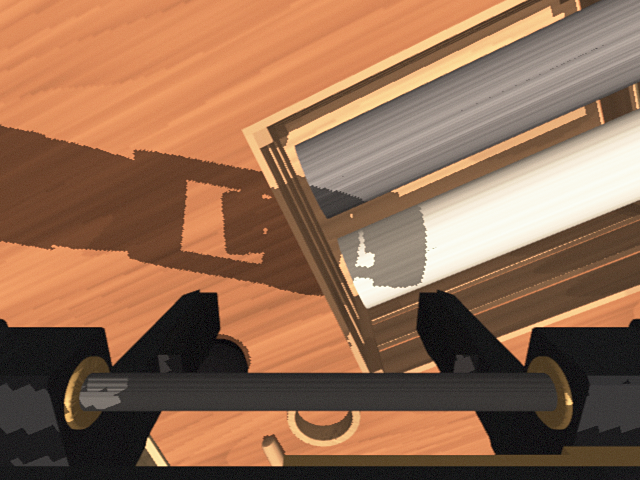

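Call:
jog_arm --plan '[{"dx": 0,"dy": 0,"dz": -0.038,"wx": 0,"wy": 0,"wz": -1.15,"hand": 0.088},{"dx": 0,"dy": 0,"dz": -0.038,"wx": 0,"wy": 0,"wz": -1.15,"hand": 0.088},{"dx": 0,"dy": 0,"dz": -0.038,"wx": 0,"wy": 0,"wz": -1.15,"hand": 0.088},{"dx": -0.0261,"dy": -0.0299,"dz": 0,"wx": 0,"wy": 0,"wz": 0,"hand": 0.088},{"dx": -0.0261,"dy": -0.0299,"dz": 0,"wx": 0,"wy": 0,"wz": 0,"hand": 0.088},{"dx": -0.0261,"dy": -0.0299,"dz": 0,"wx": 0,"wy": 0,"wz": 0,"hand": 0.088},{"dx": -0.0261,"dy": -0.0299,"dz": 0,"wx": 0,"wy": 0,"wz": 0,"hand": 0.088},{"dx": -0.0261,"dy": -0.0299,"dz": 0,"wx": 0,"wy": 0,"wz": 0,"hand": 0.088},{"dx": -0.0261,"dy": -0.0299,"dz": 0,"wx": 0,"wy": 0,"wz": 0,"hand": 0.088},{"dx": -0.0261,"dy": -0.0299,"dz": 0,"wx": 0,"wy": 0,"wz": 0,"hand": 0.088}]'

```text
time_s: 3.33
tcp_pos: [0.4077, 0.3006, 0.3201]
tcp_rot: [0.033, 0.999, 0.0, 0.0]
contact_force: [1.6, 0.0, 0.9]
opening: 0.0876
grasp_force: 0.0
```

Call:
jog_arm --plan '[{"dx": -0.0261,"dy": -0.0299,"dz": 0,"wx": 0,"wy": 0,"wz": 0,"hand": 0.088},{"dx": -0.0261,"dy": -0.0299,"dz": 0,"wx": 0,"wy": 0,"wz": 0,"hand": 0.088},{"dx": -0.0261,"dy": -0.0299,"dz": 0,"wx": 0,"wy": 0,"wz": 0,"hand": 0.088},{"dx": -0.0261,"dy": -0.0299,"dz": 0,"wx": 0,"wy": 0,"wz": 0,"hand": 0.088},{"dx": -0.0261,"dy": -0.0299,"dz": 0,"wx": 0,"wy": 0,"wz": 0,"hand": 0.088},{"dx": -0.0261,"dy": -0.0299,"dz": 0,"wx": 0,"wy": 0,"wz": 0,"hand": 0.088},{"dx": -0.0261,"dy": -0.0299,"dz": 0,"wx": 0,"wy": 0,"wz": 0,"hand": 0.088},{"dx": -0.0261,"dy": -0.0299,"dz": 0,"wx": 0,"wy": 0,"wz": 0,"hand": 0.0},{"dx": 0,"dy": 0,"dz": 0,"wx": 0,"wy": 0,"wz": 0,"hand": 0.0},{"dx": 0,"dy": 0,"dz": 0,"wx": 0,"wy": 0,"wz": 0,"hand": 0.0}]'

```text
time_s: 4.17
tcp_pos: [0.5999, 0.0478, 0.3189]
tcp_rot: [0.035, 0.999, 0.0, -0.001]
contact_force: [-0.6, 1.1, 0.5]
opening: 0.0704
grasp_force: 0.0
```

```bash
python3 - <<'E'
from h import *
st=bot.read_state();s=bot.snapshot('wrist');save(s,'w2');go([.551,.105,.135],st=st)
import pickle;pickle.dump((s,st),open('w2.pkl','wb'))
for th in('lid0','pot0','keeper_handle','plaque','stand'):
    for r in bot.outline_of(s,th):
        m=r['mask'].astype(np.uint8);ys,xs=np.nonzero(m)
        print(th,round(r['conf'],2),len(xs),np.round(xs.mean(),1),np.round(ys.mean(),1),'bb',xs.min(),xs.max(),ys.min(),ys.max(),'z.012',np.round(ray(s,xs.mean(),ys.mean(),.012,st)[:2],3))
for X in(.423,.506,.590,.675): print(np.round(proj(s,(X,.1203-.0656*(X-.549),.087),st)))
print('handle',proj(s,(.551,.151,.171),st))
E
```

```text
tcp [0.5999 0.0478 0.3189] yaw -0.07 tilt [-1.5e-03  3.0e-04 -1.0e+00] d [0.0525 0.0536 0.184 ] F [-0.6  1.1  0.5] open 0.0704 t 4.17
lid0 0.91 3577 133.2 49.4 bb 101 166 14 84 z.012 [ 0.423 -0.159]
lid0 0.76 2987 66.0 138.1 bb 35 97 108 168 z.012 [ 0.517 -0.267]
lid0 0.72 2706 194.0 164.3 bb 166 222 135 194 z.012 [ 0.561 -0.111]
lid0 0.48 5330 419.8 141.6 bb 400 446 0 292 z.012 [0.553 0.181]
lid0 0.43 2722 216.0 42.2 bb 188 244 11 71 z.012 [ 0.423 -0.06 ]
pot0 0.92 3696 384.7 28.1 bb 351 420 0 63 z.012 [0.422 0.138]
pot0 0.77 3149 373.8 253.6 bb 345 402 220 287 z.012 [0.701 0.119]
pot0 0.66 3226 378.0 186.1 bb 348 407 153 220 z.012 [0.606 0.127]
pot0 0.61 3879 383.0 106.8 bb 348 414 71 142 z.012 [0.508 0.135]
keeper_handle 0.73 5158 419.9 141.1 bb 400 446 0 292 z.012 [0.552 0.181]
plaque 0.55 5073 45.4 248.2 bb 0 91 201 300 z.012 [ 0.661 -0.336]
stand 0.96 3424 80.0 229.2 bb 22 121 181 287 z.012 [ 0.637 -0.281]
stand 0.75 2739 216.1 42.2 bb 188 245 11 72 z.012 [ 0.423 -0.06 ]
stand 0.38 20598 359.9 148.3 bb 282 445 0 338 z.012 [0.556 0.104]
[388.  12.]
[384. 103.]
[380. 183.]
[377. 255.]
handle (np.float64(433.82746397697656), np.float64(151.0540509536083))
```

View pics/w2.png

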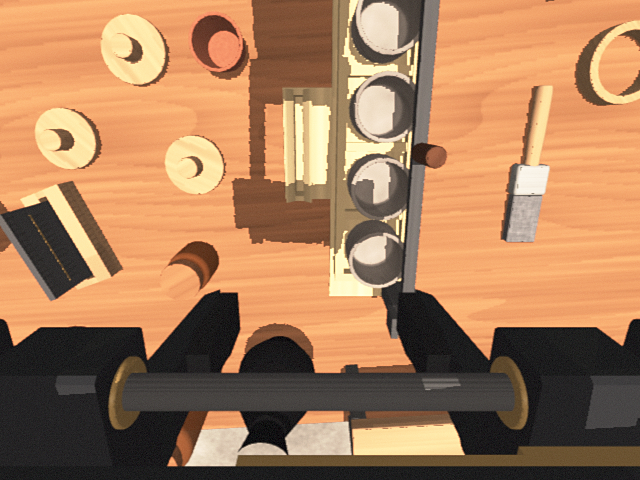

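Call:
jog_arm --plan '[{"dx": 0.0083,"dy": 0.009,"dz": 0.0307,"wx": 0,"wy": 0,"wz": 0,"hand": 0},{"dx": 0.0083,"dy": 0.009,"dz": 0.0307,"wx": 0,"wy": 0,"wz": 0,"hand": 0},{"dx": 0.0083,"dy": 0.009,"dz": 0.0307,"wx": 0,"wy": 0,"wz": 0,"hand": 0},{"dx": 0.0083,"dy": 0.009,"dz": 0.0307,"wx": 0,"wy": 0,"wz": 0,"hand": 0},{"dx": 0.0083,"dy": 0.009,"dz": 0.0307,"wx": 0,"wy": 0,"wz": 0,"hand": 0},{"dx": 0.0083,"dy": 0.009,"dz": 0.0307,"wx": 0,"wy": 0,"wz": 0,"hand": 0},{"dx": 0,"dy": 0,"dz": 0,"wx": 0,"wy": 0,"wz": 0,"hand": 0},{"dx": 0,"dy": 0,"dz": 0,"wx": 0,"wy": 0,"wz": 0,"hand": 0}]'

```text
time_s: 5.13
tcp_pos: [0.5518, 0.1078, 0.135]
tcp_rot: [0.032, 0.999, -0.0, -0.001]
contact_force: [-0.2, -1.2, 0.4]
opening: 0.0002
grasp_force: 0.0
```

Call:
jog_arm --plan '[{"dx": 0,"dy": 0.012,"dz": 0,"wx": 0,"wy": 0,"wz": 0,"hand": 0},{"dx": 0,"dy": 0.008,"dz": 0,"wx": 0,"wy": 0,"wz": 0,"hand": 0},{"dx": 0,"dy": 0.006,"dz": 0,"wx": 0,"wy": 0,"wz": 0,"hand": 0},{"dx": 0,"dy": 0.006,"dz": 0,"wx": 0,"wy": 0,"wz": 0,"hand": 0},{"dx": 0,"dy": 0,"dz": 0,"wx": 0,"wy": 0,"wz": 0,"hand": 0}]'

```text
time_s: 5.55
tcp_pos: [0.5573, 0.1392, 0.1383]
tcp_rot: [0.033, 0.999, -0.001, 0.002]
contact_force: [-0.5, -1.2, 7.8]
opening: 0.0002
grasp_force: 3.9
```

```bash
python3 - <<'E'
from h import *
st=bot.read_state();go([.551,.105,.135],st=st);print(st['wrist_torque'],st['joint_pos'])
s=bot.snapshot('side');a=cv2.resize(s['image'][130:280,220:420,::-1],None,fx=4,fy=4,interpolation=cv2.INTER_CUBIC)
cv2.imwrite('pics/c3.png',a)
st=bot.read_state();print(st['contact_force'],st['tcp_pos'])
E
```

```text
tcp [0.5573 0.1392 0.1383] yaw -0.0656 tilt [ 0.0042 -0.0013 -1.    ] d [ 0.0041 -0.0345  0.0033] F [-0.5 -1.2  7.8] open 0.0002 t 5.55
[-0.15320361  0.1708719   0.00378995] [ 3.90491482e-02  2.45218505e-01  1.67348431e+00 -1.50937296e-03
  1.21870833e+00 -1.46563110e+00]
[-1.48026767 -1.38199882  7.14015055] [0.55732341 0.13919851 0.13832152]
```

View pics/c3.png

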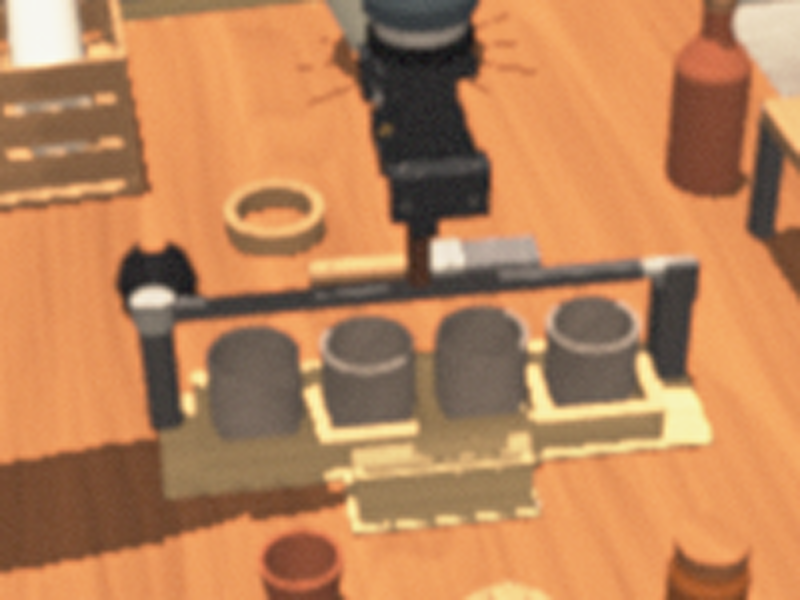

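```bash
python3 - <<'E'
from h import *
st=bot.read_state();s=bot.snapshot('side')
for p in(st['tcp_pos'],st['tcp_pos']+[0,-.0175,0],(.555,.155,.171),(.555,.155,.116),(.555,.155-.007,.102)):
    u,v=proj(s,p);print(np.round(p,3),round((u-220)*4),round((v-130)*4))
w=bot.snapshot('wrist');save(w,'w4');print(proj(w,(.555,.155,.171),st),proj(w,(.555,.155,.116),st))
a=cv2.resize(w['image'][200:440,170:490,::-1],None,fx=2.4,fy=2.4,interpolation=cv2.INTER_CUBIC)
cv2.imwrite('pics/c4.png',a)
E
```

```text
[0.557 0.139 0.138] 423 267
[0.557 0.122 0.138] 428 280
[0.555 0.155 0.171] 415 218
[0.555 0.155 0.116] 415 279
[0.555 0.148 0.102] 417 300
(np.float64(354.6500338525052), np.float64(305.6444269562671)) (np.float64(345.63757213011456), np.float64(260.20130926079065))
```

View pics/c4.png

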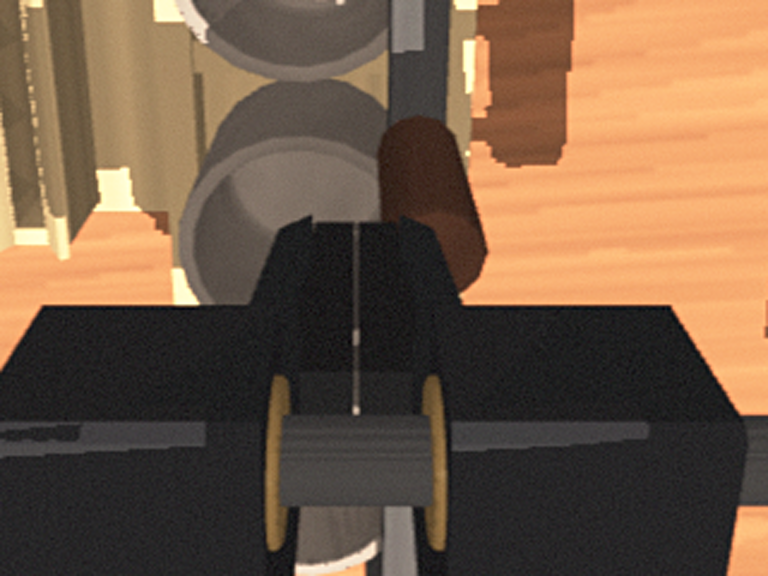

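Call:
jog_arm --plan '[{"dx": 0,"dy": -0.015,"dz": 0,"wx": 0,"wy": 0,"wz": 0,"hand": 0},{"dx": 0,"dy": 0,"dz": -0.035,"wx": 0,"wy": 0,"wz": 0,"hand": 0},{"dx": 0,"dy": 0,"dz": -0.035,"wx": 0,"wy": 0,"wz": 0,"hand": 0.06},{"dx": 0.0015,"dy": 0.015,"dz": 0,"wx": 0,"wy": 0,"wz": 0,"hand": 0.06},{"dx": 0.0015,"dy": 0.016,"dz": 0,"wx": 0,"wy": 0,"wz": 0,"hand": 0.06},{"dx": 0,"dy": 0,"dz": 0,"wx": 0,"wy": 0,"wz": 0,"hand": 0.06},{"dx": 0,"dy": 0,"dz": 0,"wx": 0,"wy": 0,"wz": 0,"hand": 0.06}]'

```text
time_s: 6.28
tcp_pos: [0.5537, 0.1556, 0.2063]
tcp_rot: [0.032, 0.999, -0.0, 0.001]
contact_force: [0.5, -1.1, 0.5]
opening: 0.0319
grasp_force: 0.0
```

```bash
python3 - <<'E'
from h import *
st=bot.read_state();w=bot.snapshot('wrist');go([.555,.155,.137],st=st)
print(proj(w,(.555,.155,.171),st))
a=cv2.resize(w['image'][200:440,170:490,::-1],None,fx=2.4,fy=2.4,interpolation=cv2.INTER_CUBIC)
cv2.imwrite('pics/c5.png',a)
E
```

```text
tcp [0.5537 0.1556 0.2063] yaw -0.0649 tilt [ 1.1e-03 -1.0e-04 -1.0e+00] d [-0.0012 -0.0005  0.0693] F [ 0.5 -1.1  0.5] open 0.0319 t 6.28
(np.float64(317.8452668872553), np.float64(259.7543328628431))
```

View pics/c5.png

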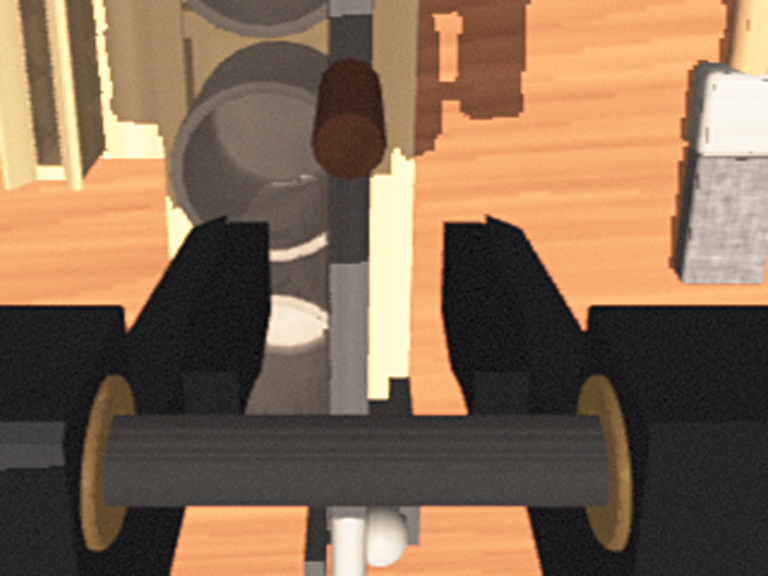

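Call:
jog_arm --plan '[{"dx": -0.001,"dy": -0.001,"dz": 0.023,"wx": 0,"wy": 0,"wz": 0,"hand": 0.06},{"dx": -0.001,"dy": -0.001,"dz": 0.023,"wx": 0,"wy": 0,"wz": 0,"hand": 0.06},{"dx": 0,"dy": 0,"dz": 0.022,"wx": 0,"wy": 0,"wz": 0,"hand": 0.06},{"dx": 0,"dy": 0,"dz": 0,"wx": 0,"wy": 0,"wz": 0,"hand": 0.0},{"dx": 0,"dy": 0,"dz": 0,"wx": 0,"wy": 0,"wz": 0,"hand": 0.0},{"dx": 0,"dy": 0,"dz": 0,"wx": 0,"wy": 0,"wz": 0,"hand": 0.0},{"dx": 0,"dy": 0,"dz": 0,"wx": 0,"wy": 0,"wz": 0,"hand": 0.0},{"dx": 0,"dy": 0,"dz": 0,"wx": 0,"wy": 0,"wz": 0,"hand": 0.0},{"dx": 0,"dy": 0,"dz": 0,"wx": 0,"wy": 0,"wz": 0,"hand": 0.0}]'

```text
time_s: 7.08
tcp_pos: [0.5561, 0.1529, 0.1389]
tcp_rot: [0.033, 0.999, 0.0, 0.001]
contact_force: [-0.1, -0.9, 0.2]
opening: 0.0196
grasp_force: 0.0
```

Call:
jog_arm --plan '[{"dx": 0.0005,"dy": 0.01,"dz": 0,"wx": 0,"wy": 0,"wz": -0.48,"hand": 0.0},{"dx": 0.0005,"dy": 0.01,"dz": 0,"wx": 0,"wy": 0,"wz": -0.48,"hand": 0.0},{"dx": 0.001,"dy": 0.02,"dz": 0,"wx": 0,"wy": 0,"wz": -0.955,"hand": 0.0},{"dx": 0.001,"dy": 0.02,"dz": 0,"wx": 0,"wy": 0,"wz": -0.955,"hand": 0.0}]'

```text
time_s: 7.42
tcp_pos: [0.5505, 0.2128, 0.1385]
tcp_rot: [-0.118, 0.993, 0.0, 0.001]
contact_force: [0.2, -0.4, 0.2]
opening: 0.0009
grasp_force: 0.0
```

```bash
python3 - <<'E'
from h import *
st=bot.read_state();go([.555,.155,.137],st=st)
w=bot.snapshot('wrist');a=cv2.resize(w['image'][100:400,170:490,::-1],None,fx=1.2,fy=1.2)
s=bot.snapshot('top');b=cv2.resize(s['image'][120:315,160:310,::-1],None,fx=2,fy=2)
c=np.zeros((400,690,3),np.uint8);c[:360,:384]=a;c[:390,386:686]=b;cv2.imwrite('pics/c6.png',c)
E
```

```text
tcp [0.5505 0.2128 0.1385] yaw 0.2374 tilt [ 1.5e-03  2.0e-04 -1.0e+00] d [ 0.0093 -0.0572  0.0015] F [ 0.2 -0.4  0.2] open 0.0009 t 7.42
```

View pics/c6.png

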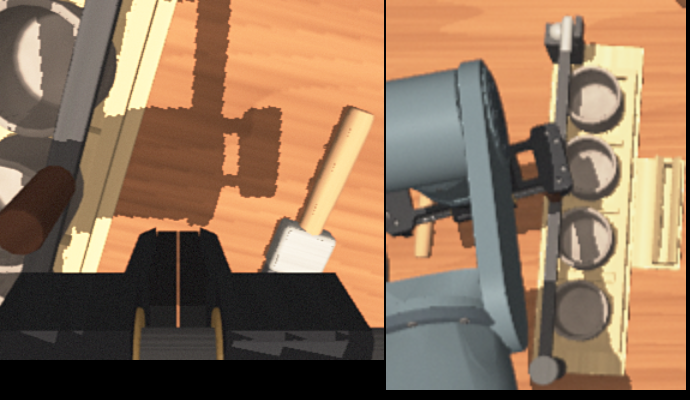

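Call:
jog_arm --plan '[{"dx": 0,"dy": 0,"dz": -0.035,"wx": 0,"wy": 0,"wz": 0,"hand": 0.05},{"dx": 0,"dy": 0,"dz": -0.035,"wx": 0,"wy": 0,"wz": 0,"hand": 0.05},{"dx": 0.0044,"dy": -0.0294,"dz": 0,"wx": 0,"wy": 0,"wz": 0,"hand": 0.05},{"dx": 0.0044,"dy": -0.0294,"dz": 0,"wx": 0,"wy": 0,"wz": 0,"hand": 0.05},{"dx": 0,"dy": 0,"dz": 0,"wx": 0,"wy": 0,"wz": 0.97,"hand": 0.05},{"dx": 0,"dy": 0,"dz": 0,"wx": 0,"wy": 0,"wz": 0.97,"hand": 0.05},{"dx": 0,"dy": 0,"dz": 0,"wx": 0,"wy": 0,"wz": 0.96,"hand": 0.05},{"dx": 0,"dy": 0,"dz": 0,"wx": 0,"wy": 0,"wz": 0,"hand": 0.05}]'

```text
time_s: 8.18
tcp_pos: [0.5552, 0.1523, 0.2081]
tcp_rot: [0.038, 0.999, -0.0, 0.0]
contact_force: [-0.2, 0.1, 0.1]
opening: 0.0496
grasp_force: 0.0
```

Call:
jog_arm --plan '[{"dx": 0,"dy": 0.001,"dz": 0.023,"wx": 0,"wy": 0,"wz": 0,"hand": 0.05},{"dx": 0,"dy": 0,"dz": 0.023,"wx": 0,"wy": 0,"wz": 0,"hand": 0.05},{"dx": 0,"dy": 0,"dz": 0.023,"wx": 0,"wy": 0,"wz": 0,"hand": 0.05},{"dx": 0,"dy": 0,"dz": 0,"wx": 0,"wy": 0,"wz": 0,"hand": 0.0},{"dx": 0,"dy": 0,"dz": 0,"wx": 0,"wy": 0,"wz": 0,"hand": 0.0},{"dx": 0,"dy": 0,"dz": 0,"wx": 0,"wy": 0,"wz": 0,"hand": 0.0},{"dx": 0,"dy": 0,"dz": 0,"wx": 0,"wy": 0,"wz": 0,"hand": 0.0},{"dx": 0,"dy": 0,"dz": 0,"wx": 0,"wy": 0,"wz": 0,"hand": 0.0},{"dx": 0,"dy": 0,"dz": 0,"wx": 0,"wy": 0,"wz": 0,"hand": 0.0},{"dx": 0,"dy": 0,"dz": 0,"wx": 0,"wy": 0,"wz": 0,"hand": 0.0}]'

```text
time_s: 9.02
tcp_pos: [0.5554, 0.1543, 0.1395]
tcp_rot: [0.035, 0.999, 0.0, 0.001]
contact_force: [0.6, 0.5, 0.8]
opening: 0.0055
grasp_force: 0.0
```

Call:
jog_arm --plan '[{"dx": 0,"dy": 0,"dz": 0,"wx": 0,"wy": 0,"wz": 0,"hand": 0.05},{"dx": 0,"dy": 0,"dz": 0,"wx": 0,"wy": 0,"wz": 0,"hand": 0.05},{"dx": 0,"dy": 0,"dz": 0,"wx": 0,"wy": 0,"wz": 0,"hand": 0.05},{"dx": 0,"dy": 0,"dz": 0,"wx": 0,"wy": 0,"wz": 0,"hand": 0.05},{"dx": 0,"dy": 0,"dz": 0.01,"wx": 0,"wy": 0,"wz": 0,"hand": 0.05},{"dx": 0,"dy": 0,"dz": 0.01,"wx": 0,"wy": 0,"wz": 0,"hand": 0.05},{"dx": 0,"dy": 0,"dz": 0.007,"wx": 0,"wy": 0,"wz": 0,"hand": 0.05}]'

```text
time_s: 9.6
tcp_pos: [0.5541, 0.1542, 0.1097]
tcp_rot: [0.035, 0.999, -0.0, -0.001]
contact_force: [-0.6, 0.2, -0.9]
opening: 0.0493
grasp_force: 0.0
```

Call:
jog_arm --plan '[{"dx": 0,"dy": 0,"dz": 0,"wx": 0,"wy": 0,"wz": 0,"hand": 0.0},{"dx": 0,"dy": 0,"dz": 0,"wx": 0,"wy": 0,"wz": 0,"hand": 0.0},{"dx": 0,"dy": 0,"dz": 0,"wx": 0,"wy": 0,"wz": 0,"hand": 0.0},{"dx": 0,"dy": 0,"dz": 0,"wx": 0,"wy": 0,"wz": 0,"hand": 0.0},{"dx": 0,"dy": 0,"dz": 0,"wx": 0,"wy": 0,"wz": 0,"hand": 0.0},{"dx": 0,"dy": 0,"dz": 0,"wx": 0,"wy": 0,"wz": 0,"hand": 0.0},{"dx": 0,"dy": 0,"dz": 0,"wx": 0,"wy": 0,"wz": 0,"hand": 0.0}]'

```text
time_s: 10.18
tcp_pos: [0.5553, 0.1542, 0.112]
tcp_rot: [0.035, 0.999, -0.0, 0.0]
contact_force: [-0.3, 1.2, -0.7]
opening: 0.019
grasp_force: 30.0
```

Call:
jog_arm --plan '[{"dx": 0.0002,"dy": 0.01,"dz": 0,"wx": 0,"wy": 0,"wz": -0.48,"hand": 0.0},{"dx": 0.0003,"dy": 0.01,"dz": 0,"wx": 0,"wy": 0,"wz": -0.48,"hand": 0.0},{"dx": 0.001,"dy": 0.02,"dz": 0,"wx": 0,"wy": 0,"wz": -0.955,"hand": 0.0},{"dx": 0.001,"dy": 0.02,"dz": 0,"wx": 0,"wy": 0,"wz": -0.955,"hand": 0.0}]'

```text
time_s: 10.52
tcp_pos: [0.5504, 0.2139, 0.112]
tcp_rot: [-0.117, 0.993, -0.0, 0.0]
contact_force: [-2.8, -2.1, 3.8]
opening: 0.0191
grasp_force: 30.0
```

Call:
jog_arm --plan '[{"dx": 0.001,"dy": 0.02,"dz": 0,"wx": 0,"wy": 0,"wz": -0.955,"hand": 0.0},{"dx": 0.001,"dy": 0.02,"dz": 0,"wx": 0,"wy": 0,"wz": -0.955,"hand": 0.0},{"dx": 0.001,"dy": 0.02,"dz": 0,"wx": 0,"wy": 0,"wz": -0.955,"hand": 0.0},{"dx": 0.001,"dy": 0.02,"dz": 0,"wx": 0,"wy": 0,"wz": -0.955,"hand": 0.0},{"dx": 0.001,"dy": 0.02,"dz": 0,"wx": 0,"wy": 0,"wz": -0.955,"hand": 0.0},{"dx": 0.001,"dy": 0.02,"dz": 0,"wx": 0,"wy": 0,"wz": -0.955,"hand": 0.0},{"dx": 0.001,"dy": 0.02,"dz": 0,"wx": 0,"wy": 0,"wz": -0.955,"hand": 0.0},{"dx": 0,"dy": 0,"dz": 0,"wx": 0,"wy": 0,"wz": 0,"hand": 0.0}]'

```text
time_s: 11.18
tcp_pos: [0.4716, 0.33, 0.112]
tcp_rot: [-0.453, 0.892, -0.0, -0.001]
contact_force: [-2.7, -4.5, 3.2]
opening: 0.0191
grasp_force: 30.0
```

Call:
jog_arm --plan '[{"dx": 0,"dy": 0,"dz": 0,"wx": 0,"wy": 0,"wz": 0,"hand": 0.06},{"dx": 0,"dy": 0,"dz": 0,"wx": 0,"wy": 0,"wz": 0,"hand": 0.06},{"dx": 0,"dy": 0,"dz": 0,"wx": 0,"wy": 0,"wz": 0,"hand": 0.06},{"dx": 0,"dy": 0,"dz": 0,"wx": 0,"wy": 0,"wz": 0,"hand": 0.06},{"dx": 0,"dy": 0,"dz": -0.04,"wx": 0,"wy": 0,"wz": 0,"hand": 0.06},{"dx": 0,"dy": 0,"dz": -0.04,"wx": 0,"wy": 0,"wz": 0,"hand": 0.06},{"dx": 0,"dy": 0,"dz": -0.04,"wx": 0,"wy": 0,"wz": 0.955,"hand": 0.06},{"dx": 0,"dy": 0,"dz": -0.04,"wx": 0,"wy": 0,"wz": 0.955,"hand": 0.06},{"dx": 0,"dy": 0,"dz": -0.04,"wx": 0,"wy": 0,"wz": 0.955,"hand": 0.06}]'

```text
time_s: 11.93
tcp_pos: [0.4748, 0.3283, 0.3135]
tcp_rot: [-0.307, 0.952, 0.0, 0.0]
contact_force: [0.9, 0.7, -0.3]
opening: 0.0603
grasp_force: 0.0
```

Call:
jog_arm --plan '[{"dx": 0,"dy": 0,"dz": 0,"wx": 0,"wy": 0,"wz": 0.955,"hand": 0.06},{"dx": 0,"dy": 0,"dz": 0,"wx": 0,"wy": 0,"wz": 0.955,"hand": 0.06},{"dx": 0,"dy": 0,"dz": 0,"wx": 0,"wy": 0,"wz": 0.955,"hand": 0.06},{"dx": 0,"dy": 0,"dz": 0,"wx": 0,"wy": 0,"wz": 0.955,"hand": 0.06},{"dx": 0,"dy": 0,"dz": 0,"wx": 0,"wy": 0,"wz": 0.955,"hand": 0.06},{"dx": 0,"dy": 0,"dz": 0,"wx": 0,"wy": 0,"wz": 0.955,"hand": 0.06},{"dx": 0,"dy": 0,"dz": 0,"wx": 0,"wy": 0,"wz": 0.955,"hand": 0.06}]'

```text
time_s: 12.52
tcp_pos: [0.4751, 0.3284, 0.3115]
tcp_rot: [0.038, 0.999, 0.0, -0.0]
contact_force: [1.1, 0.1, 0.9]
opening: 0.0602
grasp_force: 0.0
```

```bash
python3 - <<'E'
from h import *
from scipy.optimize import least_squares
P=np.array([(.5553,.1542),(.5504,.2139),(.4716,.330)])
r=least_squares(lambda c:np.hypot(*(P-c).T)-.2,[.355,.165]);print('hinge',r.x,r.fun, [np.arctan2(*(p-r.x)[::-1]) for p in P])
d=go([.60,.02,.32]);print(d/10)
E
```

```text
hinge [0.35582582 0.16698073] [-1.16800119e-04  1.51262441e-04 -5.26494567e-05] [np.float64(-0.06398462751192832), np.float64(0.2366209440945127), np.float64(0.9532660908121846)]
tcp [0.4751 0.3284 0.3115] yaw -0.0751 tilt [-2.e-04  1.e-04 -1.e+00] d [-0.1477 -0.2982 -0.0086] F [1.1 0.1 0.9] open 0.0602 t 12.52
[-0.01476739 -0.02981514 -0.0008581 ]
```

Call:
jog_arm --plan '[{"dx": -0.0148,"dy": -0.03,"dz": -0.001,"wx": 0,"wy": 0,"wz": 0,"hand": 0.05},{"dx": -0.0148,"dy": -0.03,"dz": -0.001,"wx": 0,"wy": 0,"wz": 0,"hand": 0.05},{"dx": -0.0148,"dy": -0.03,"dz": -0.001,"wx": 0,"wy": 0,"wz": 0,"hand": 0.05},{"dx": -0.0148,"dy": -0.03,"dz": -0.001,"wx": 0,"wy": 0,"wz": 0,"hand": 0.05},{"dx": -0.0148,"dy": -0.03,"dz": -0.001,"wx": 0,"wy": 0,"wz": 0,"hand": 0.05},{"dx": -0.0148,"dy": -0.03,"dz": -0.001,"wx": 0,"wy": 0,"wz": 0,"hand": 0.05},{"dx": -0.0148,"dy": -0.03,"dz": -0.001,"wx": 0,"wy": 0,"wz": 0,"hand": 0.05},{"dx": -0.0148,"dy": -0.03,"dz": -0.001,"wx": 0,"wy": 0,"wz": 0,"hand": 0.05},{"dx": -0.0148,"dy": -0.03,"dz": -0.001,"wx": 0,"wy": 0,"wz": 0,"hand": 0.05},{"dx": -0.0148,"dy": -0.03,"dz": -0.001,"wx": 0,"wy": 0,"wz": 0,"hand": 0.05}]'

```text
time_s: 13.35
tcp_pos: [0.6022, 0.0171, 0.3216]
tcp_rot: [0.035, 0.999, 0.0, 0.0]
contact_force: [0.4, 0.3, -0.6]
opening: 0.0495
grasp_force: 0.0
```

Call:
jog_arm --plan '[{"dx": 0,"dy": 0,"dz": 0,"wx": 0,"wy": 0,"wz": 0,"hand": 0.05},{"dx": 0,"dy": 0,"dz": 0,"wx": 0,"wy": 0,"wz": 0,"hand": 0.05}]'

```text
time_s: 13.52
tcp_pos: [0.602, 0.0171, 0.321]
tcp_rot: [0.037, 0.999, 0.0, -0.0]
contact_force: [0.0, 1.1, 0.2]
opening: 0.0498
grasp_force: 0.0
```

```bash
python3 - <<'E'
from h import *
import pickle
st=bot.read_state();s=bot.snapshot('wrist');pickle.dump((s,st),open('w7.pkl','wb'));go([0.5,0,.3],st=st)
im=np.ascontiguousarray(s['image'][:,:,::-1]);
# predicted overlays: rim circles (outer) & slot rectangle, lids
o=np.array([.5534,.1233]);ax=np.array([.998,-.064]);ay=np.array([.064,.998])
S=2
big=cv2.resize(im,None,fx=S,fy=S,interpolation=cv2.INTER_CUBIC)
def poly(pts,col):
    q=np.array([proj(s,p,st) for p in pts])*S+0.5*(S-1); cv2.polylines(big,[np.round(q).astype(int)],True,col,1)
t=np.linspace(0,2*np.pi,60)
for x in(-.129,-.043,.043,.129):
    c=o+x*ax; poly([(c[0]+.031*np.cos(a),c[1]+.031*np.sin(a),.087) for a in t],(0,0,255))
def tr(x,y,z): p=o+x*ax+y*ay; return (p[0],p[1],z)
poly([tr(-.059,-.1005,.042),tr(.059,-.1005,.042),tr(.059,-.0895,.042),tr(-.059,-.0895,.042)],(0,255,0))
cv2.imwrite('pics/c7.png',big[0:600,250:1050])
np.savez('dummy',a=1)
for r in bot.outline_of(s,'lid0'):
    m=r['mask'];ys,xs=np.nonzero(m);print(round(r['conf'],2),len(xs),xs.mean(),ys.mean(),np.round(ray(s,xs.mean(),ys.mean(),.014,st)[:2],4))
for r in bot.outline_of(s,'pot0'):
    m=r['mask'];ys,xs=np.nonzero(m);print('pot',round(r['conf'],2),len(xs),xs.min(),xs.max(),ys.min(),ys.max())
E
```

```text
tcp [0.602  0.0171 0.321 ] yaw -0.0732 tilt [-8.e-04  4.e-04 -1.e+00] d [ 0.1005 -0.0246  0.0211] F [0.  1.1 0.2] open 0.0498 t 13.52
0.98 3643 158.5767224814713 46.264342574800985 [ 0.4241 -0.1586]
0.64 2728 217.4175219941349 160.9659090909091 [ 0.5611 -0.1102]
0.63 206 2.558252427184466 75.30097087378641 [ 0.4415 -0.3528]
0.59 3045 90.10344827586206 134.70114942528735 [ 0.517  -0.2656]
pot 0.89 3787 377 458 0 58
pot 0.87 3583 370 440 150 215
pot 0.62 4312 374 449 66 138
```

View pics/c7.png

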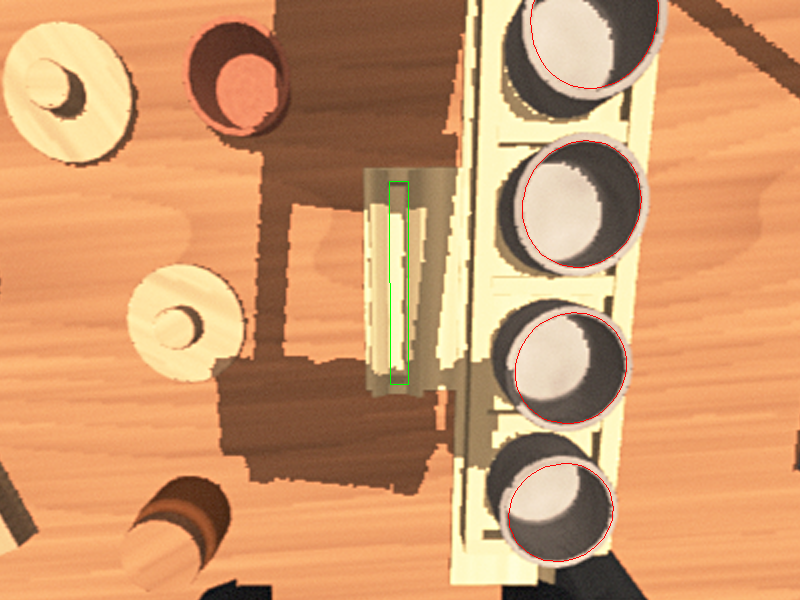

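Call:
jog_arm --plan '[{"dx": 0.0046,"dy": -0.0187,"dz": 0.0316,"wx": 0,"wy": 0,"wz": 0,"hand": 0.06},{"dx": 0.0046,"dy": -0.0187,"dz": 0.0316,"wx": 0,"wy": 0,"wz": 0,"hand": 0.06},{"dx": 0.0046,"dy": -0.0187,"dz": 0.0316,"wx": 0,"wy": 0,"wz": 0,"hand": 0.06},{"dx": 0.0046,"dy": -0.0187,"dz": 0.0316,"wx": 0,"wy": 0,"wz": 0,"hand": 0.06},{"dx": 0.0046,"dy": -0.0187,"dz": 0.0316,"wx": 0,"wy": 0,"wz": 0,"hand": 0.06},{"dx": 0.0046,"dy": -0.0187,"dz": 0.0316,"wx": 0,"wy": 0,"wz": 0,"hand": 0.06},{"dx": 0.0046,"dy": -0.0187,"dz": 0.0316,"wx": 0,"wy": 0,"wz": 0,"hand": 0.06},{"dx": 0,"dy": 0,"dz": 0,"wx": 0,"wy": 0,"wz": 0,"hand": 0.06}]'

```text
time_s: 14.33
tcp_pos: [0.5553, -0.1085, 0.0941]
tcp_rot: [0.035, 0.999, 0.001, -0.005]
contact_force: [-1.1, 0.9, -1.0]
opening: 0.0597
grasp_force: 0.0
```

```bash
python3 - <<'E'
from h import *
st=bot.read_state();s=bot.snapshot('wrist');d=go([.5605,-.111,-.012],st=st)
for r in bot.outline_of(s,'lid0'):
    m=r['mask'];ys,xs=np.nonzero(m);print(round(r['conf'],2),len(xs),xs.mean(),ys.mean(),xs.min(),xs.max(),ys.min(),ys.max(),np.round(ray(s,xs.mean(),ys.mean(),.014,st)[:2],4))
E
```

```text
tcp [ 0.5553 -0.1085  0.0941] yaw -0.0697 tilt [-0.01    0.0033 -0.9999] d [-0.0064 -0.0024  0.106 ] F [-1.1  0.9 -1. ] open 0.0597 t 14.33
0.94 9089 93.32742876003961 199.63120255253602 38 149 147 252 [ 0.5162 -0.2658]
0.84 11015 223.72019972764411 49.33082160689968 163 284 0 108 [ 0.4271 -0.1596]
```

Call:
jog_arm --plan '[{"dx": 0,"dy": 0,"dz": 0.028,"wx": 0,"wy": 0,"wz": 0,"hand": 0.06},{"dx": 0,"dy": 0,"dz": 0.027,"wx": 0,"wy": 0,"wz": 0,"hand": 0.06},{"dx": 0,"dy": 0,"dz": 0,"wx": 0,"wy": 0,"wz": 0,"hand": 0.06},{"dx": 0,"dy": 0,"dz": 0,"wx": 0,"wy": 0,"wz": 0,"hand": 0.06}]'

```text
time_s: 14.77
tcp_pos: [0.561, -0.1077, 0.0465]
tcp_rot: [0.034, 0.999, 0.0, -0.0]
contact_force: [0.2, 0.6, -0.3]
opening: 0.0597
grasp_force: 0.0
```

```bash
python3 - <<'E'
from h import *
go([.5605,-.111,-.012])
E
```

```text
tcp [ 0.561  -0.1077  0.0465] yaw -0.0674 tilt [-1.e-04  3.e-04 -1.e+00] d [ 0.0003 -0.0033  0.0585] F [ 0.2  0.6 -0.3] open 0.0597 t 14.77
```

Call:
jog_arm --plan '[{"dx": 0,"dy": -0.003,"dz": 0.025,"wx": 0,"wy": 0,"wz": 0,"hand": 0.06},{"dx": 0,"dy": 0,"dz": 0.02,"wx": 0,"wy": 0,"wz": 0,"hand": 0.06},{"dx": 0,"dy": 0,"dz": 0.012,"wx": 0,"wy": 0,"wz": 0,"hand": 0.06},{"dx": 0,"dy": 0,"dz": 0,"wx": 0,"wy": 0,"wz": 0,"hand": 0.06}]'

```text
time_s: 15.1
tcp_pos: [0.5601, -0.1114, -0.0118]
tcp_rot: [0.034, 0.999, 0.0, -0.001]
contact_force: [-0.3, 0.6, -0.4]
opening: 0.0603
grasp_force: 0.0
```

Call:
jog_arm --plan '[{"dx": 0,"dy": 0,"dz": 0,"wx": 0,"wy": 0,"wz": 0,"hand": 0.0},{"dx": 0,"dy": 0,"dz": 0,"wx": 0,"wy": 0,"wz": 0,"hand": 0.0},{"dx": 0,"dy": 0,"dz": 0,"wx": 0,"wy": 0,"wz": 0,"hand": 0.0},{"dx": 0,"dy": 0,"dz": 0,"wx": 0,"wy": 0,"wz": 0,"hand": 0.0},{"dx": 0,"dy": 0,"dz": 0,"wx": 0,"wy": 0,"wz": 0,"hand": 0.0},{"dx": 0,"dy": 0,"dz": 0,"wx": 0,"wy": 0,"wz": 0,"hand": 0.0},{"dx": 0,"dy": 0,"dz": 0,"wx": 0,"wy": 0,"wz": 0,"hand": 0.0},{"dx": 0,"dy": 0,"dz": 0,"wx": 0,"wy": 0,"wz": 0,"hand": 0.0}]'

```text
time_s: 15.77
tcp_pos: [0.5608, -0.1122, -0.0108]
tcp_rot: [0.035, 0.999, -0.0, 0.0]
contact_force: [-0.2, 1.0, 6.2]
opening: 0.0255
grasp_force: 30.0
```

Call:
jog_arm --plan '[{"dx": 0,"dy": 0,"dz": -0.03,"wx": 0,"wy": 0,"wz": 0,"hand": 0.0},{"dx": 0,"dy": 0,"dz": -0.04,"wx": 0,"wy": 0,"wz": 0,"hand": 0.0},{"dx": 0,"dy": 0,"dz": -0.04,"wx": 0,"wy": 0,"wz": 0,"hand": 0.0},{"dx": 0,"dy": 0,"dz": -0.02,"wx": 0,"wy": 0,"wz": 0,"hand": 0.0},{"dx": -0.0132,"dy": 0.0293,"dz": 0,"wx": 0,"wy": 0,"wz": 0,"hand": 0.0},{"dx": -0.0132,"dy": 0.0293,"dz": 0,"wx": 0,"wy": 0,"wz": 0,"hand": 0.0},{"dx": -0.0132,"dy": 0.0293,"dz": 0,"wx": 0,"wy": 0,"wz": 0,"hand": 0.0},{"dx": -0.0132,"dy": 0.0293,"dz": 0,"wx": 0,"wy": 0,"wz": 0,"hand": 0.0},{"dx": -0.0132,"dy": 0.0293,"dz": 0,"wx": 0,"wy": 0,"wz": 0,"hand": 0.0},{"dx": -0.0132,"dy": 0.0293,"dz": 0,"wx": 0,"wy": 0,"wz": 0,"hand": 0.0}]'

```text
time_s: 16.6
tcp_pos: [0.6516, 0.0592, 0.118]
tcp_rot: [0.035, 0.999, -0.0, -0.0]
contact_force: [0.5, -0.8, -1.1]
opening: 0.025
grasp_force: 30.0
```

Call:
jog_arm --plan '[{"dx": -0.0132,"dy": 0.0293,"dz": 0,"wx": 0,"wy": 0,"wz": 0,"hand": 0.0},{"dx": -0.0132,"dy": 0.0293,"dz": 0,"wx": 0,"wy": 0,"wz": 0,"hand": 0.0},{"dx": 0,"dy": 0,"dz": 0,"wx": 0,"wy": 0,"wz": 0,"hand": 0.0},{"dx": 0,"dy": 0,"dz": 0,"wx": 0,"wy": 0,"wz": 0,"hand": 0.0}]'

```text
time_s: 16.93
tcp_pos: [0.6816, 0.1159, 0.1175]
tcp_rot: [0.033, 0.999, -0.0, -0.001]
contact_force: [0.6, -0.3, -0.9]
opening: 0.0252
grasp_force: 30.0
```

```bash
python3 - <<'E'
from h import *
import pickle
st=bot.read_state();s=bot.snapshot('wrist');go([.6821,.1148,.072],st=st);pickle.dump((s,st),open('w8.pkl','wb'))
t=bot.snapshot('side')
for r in bot.outline_of(t,'lid0'):
    m=r['mask'];ys,xs=np.nonzero(m);print(round(r['conf'],2),len(xs),np.round([xs.mean(),ys.mean(),xs.min(),xs.max(),ys.min(),ys.max()],1))
print(proj(t,(*st['tcp_pos'][:2],st['tcp_pos'][2]+.0108+.012)))
E
```

```text
tcp [0.6816 0.1159 0.1175] yaw -0.0664 tilt [-1.2e-03 -3.0e-04 -1.0e+00] d [-0.0007 -0.0011  0.0455] F [ 0.6 -0.3 -0.9] open 0.0252 t 16.93
0.87 819 [319.3 384.5 303.  335.  369.  400. ]
0.87 676 [344.6 333.7 330.  360.  320.  347. ]
0.73 554 [299.7 307.7 286.  314.  296.  319. ]
0.73 766 [253.1 361.5 237.  269.  347.  376. ]
0.68 233 [368.3 197.  357.  381.  189.  203. ]
0.68 590 [251.5 321.7 237.  266.  310.  334. ]
(np.float64(368.41064362607136), np.float64(195.157542450734))
```

Call:
jog_arm --plan '[{"dx": -0.0005,"dy": -0.001,"dz": 0.018,"wx": 0,"wy": 0,"wz": 0,"hand": 0.0},{"dx": 0,"dy": 0,"dz": 0.012,"wx": 0,"wy": 0,"wz": 0,"hand": 0.0},{"dx": 0,"dy": 0,"dz": 0.008,"wx": 0,"wy": 0,"wz": 0,"hand": 0.0},{"dx": 0,"dy": 0,"dz": 0.005,"wx": 0,"wy": 0,"wz": 0,"hand": 0.0},{"dx": 0,"dy": 0,"dz": 0.003,"wx": 0,"wy": 0,"wz": 0,"hand": 0.0},{"dx": 0,"dy": 0,"dz": 0,"wx": 0,"wy": 0,"wz": 0,"hand": 0.0},{"dx": 0,"dy": 0,"dz": 0,"wx": 0,"wy": 0,"wz": 0,"hand": 0.0}]'

```text
time_s: 17.67
tcp_pos: [0.6824, 0.1133, 0.0727]
tcp_rot: [0.035, 0.999, -0.0, 0.0]
contact_force: [0.2, 0.9, -0.7]
opening: 0.0251
grasp_force: 30.0
```

Call:
jog_arm --plan '[{"dx": 0,"dy": 0.001,"dz": 0.0015,"wx": 0,"wy": 0,"wz": 0,"hand": 0.0},{"dx": 0,"dy": 0,"dz": 0.0015,"wx": 0,"wy": 0,"wz": 0,"hand": 0.0},{"dx": 0,"dy": 0,"dz": 0,"wx": 0,"wy": 0,"wz": 0,"hand": 0.0},{"dx": 0,"dy": 0,"dz": 0,"wx": 0,"wy": 0,"wz": 0,"hand": 0.0}]'

```text
time_s: 18.0
tcp_pos: [0.6827, 0.1146, 0.0702]
tcp_rot: [0.034, 0.999, 0.0, 0.0]
contact_force: [-1.4, 0.6, 3.0]
opening: 0.0249
grasp_force: 30.0
```

Call:
jog_arm --plan '[{"dx": 0,"dy": 0,"dz": 0,"wx": 0,"wy": 0,"wz": 0,"hand": 0.06},{"dx": 0,"dy": 0,"dz": 0,"wx": 0,"wy": 0,"wz": 0,"hand": 0.06},{"dx": 0,"dy": 0,"dz": 0,"wx": 0,"wy": 0,"wz": 0,"hand": 0.06},{"dx": 0,"dy": 0,"dz": 0,"wx": 0,"wy": 0,"wz": 0,"hand": 0.06},{"dx": 0,"dy": 0,"dz": -0.015,"wx": 0,"wy": 0,"wz": 0,"hand": 0.06},{"dx": 0,"dy": 0,"dz": -0.03,"wx": 0,"wy": 0,"wz": 0,"hand": 0.06},{"dx": 0,"dy": 0,"dz": -0.03,"wx": 0,"wy": 0,"wz": 0,"hand": 0.06},{"dx": 0.0128,"dy": -0.0356,"dz": 0,"wx": 0,"wy": 0,"wz": 0,"hand": 0.06},{"dx": 0.0128,"dy": -0.0356,"dz": 0,"wx": 0,"wy": 0,"wz": 0,"hand": 0.06},{"dx": 0.0128,"dy": -0.0356,"dz": 0,"wx": 0,"wy": 0,"wz": 0,"hand": 0.06}]'

```text
time_s: 18.83
tcp_pos: [0.6369, 0.0099, 0.1466]
tcp_rot: [0.034, 0.999, -0.0, 0.001]
contact_force: [-0.3, 0.0, -0.2]
opening: 0.0601
grasp_force: 0.0
```

Call:
jog_arm --plan '[{"dx": 0.0128,"dy": -0.0356,"dz": 0,"wx": 0,"wy": 0,"wz": 0,"hand": 0.06},{"dx": 0.0128,"dy": -0.0356,"dz": 0,"wx": 0,"wy": 0,"wz": 0,"hand": 0.06},{"dx": 0.0128,"dy": -0.0356,"dz": 0,"wx": 0,"wy": 0,"wz": 0,"hand": 0.06},{"dx": 0.0128,"dy": -0.0356,"dz": 0,"wx": 0,"wy": 0,"wz": 0,"hand": 0.06},{"dx": 0.0128,"dy": -0.0356,"dz": 0,"wx": 0,"wy": 0,"wz": 0,"hand": 0.06},{"dx": 0.0128,"dy": -0.0356,"dz": 0,"wx": 0,"wy": 0,"wz": 0,"hand": 0.06},{"dx": 0.0128,"dy": -0.0356,"dz": 0,"wx": 0,"wy": 0,"wz": 0,"hand": 0.06},{"dx": 0.0128,"dy": -0.0356,"dz": 0,"wx": 0,"wy": 0,"wz": 0,"hand": 0.06},{"dx": 0,"dy": 0,"dz": 0,"wx": 0,"wy": 0,"wz": 0,"hand": 0.06},{"dx": 0,"dy": 0,"dz": 0,"wx": 0,"wy": 0,"wz": 0,"hand": 0.06}]'

```text
time_s: 19.67
tcp_pos: [0.5143, -0.2687, 0.1456]
tcp_rot: [0.037, 0.999, -0.0, 0.001]
contact_force: [0.7, 0.6, -0.0]
opening: 0.0601
grasp_force: 0.0
```

```bash
cat > lids.py <<'E'
from h import *
def lids():
  for n in('top','side'):
    t=bot.snapshot(n)
    for r in bot.outline_of(t,'lid0'):
        m=r['mask'];ys,xs=np.nonzero(m);c=t['image'][m].mean(0)
        if len(xs)<150: continue
        print(n,round(r['conf'],2),len(xs),np.round([xs.mean(),ys.mean(),xs.min(),xs.max(),ys.min(),ys.max()],1),'z.016',np.round(ray(t,xs.mean(),ys.mean(),.016)[:2],4),'z.097',np.round(ray(t,xs.mean(),ys.mean(),.097)[:2],4),'blue' if c[2]>c[0] else '')
E
python3 - <<'E'
from lids import *
go([.5165,-.2665,-.009]);lids()
E
```

```text
tcp [ 0.5143 -0.2687  0.1456] yaw -0.0732 tilt [ 1.1e-03 -8.0e-04 -1.0e+00] d [-0.0019  0.0025  0.1546] F [ 0.7  0.6 -0. ] open 0.0601 t 19.67
top 0.89 687 [375.3 273.5 361.  390.  259.  288. ] z.016 [ 0.4235 -0.1586] z.097 [ 0.4205 -0.1466] 
top 0.67 775 [262.1 165.1 247.  277.  150.  180. ] z.016 [0.7041 0.1207] z.097 [0.6824 0.1141] 
top 0.45 162 [467.9 260.  458.  476.  255.  268. ] z.016 [ 0.4528 -0.3932] z.097 [ 0.4477 -0.3656] 
top 0.16 1030 [181.4 202.2 172.  192.  170.  248. ] z.016 [0.6116 0.3235] z.097 [0.596  0.3033] 
side 0.98 747 [252.8 361.9 237.  269.  348.  376. ] z.016 [ 0.2889 -0.3028] z.097 [ 0.2924 -0.361 ] blue
side 0.97 659 [344.8 334.5 330.  360.  322.  347. ] z.016 [ 0.5162 -0.2711] z.097 [ 0.4993 -0.3321] 
side 0.96 807 [319.4 384.2 303.  336.  369.  399. ] z.016 [ 0.4285 -0.3918] z.097 [ 0.4195 -0.4421] 
side 0.79 536 [251.  321.9 237.  265.  311.  333. ] z.016 [ 0.2951 -0.1834] z.097 [ 0.298  -0.2523] blue
side 0.77 528 [299.7 307.8 287.  314.  296.  319. ] z.016 [ 0.423  -0.1636] z.097 [ 0.4145 -0.2343] 
side 0.74 210 [372.4 208.  366.  380.  198.  217. ] z.016 [0.7299 0.2118] z.097 [0.694  0.1076] 
side 0.73 159 [290.1 188.2 278.  300.  179.  193. ] z.016 [0.482  0.3876] z.097 [0.4682 0.2676] 
side 0.35 586 [311.4 222.5 300.  323.  209.  236. ] z.016 [0.5189 0.1803] z.097 [0.5018 0.0789]
```

Call:
jog_arm --plan '[{"dx": -0.0019,"dy": 0.0025,"dz": 0.035,"wx": 0,"wy": 0,"wz": 0,"hand": 0.06},{"dx": 0,"dy": 0,"dz": 0.035,"wx": 0,"wy": 0,"wz": 0,"hand": 0.06},{"dx": 0,"dy": 0,"dz": 0.035,"wx": 0,"wy": 0,"wz": 0,"hand": 0.06},{"dx": 0,"dy": 0,"dz": 0.03,"wx": 0,"wy": 0,"wz": 0,"hand": 0.06},{"dx": 0,"dy": 0,"dz": 0.015,"wx": 0,"wy": 0,"wz": 0,"hand": 0.06},{"dx": 0,"dy": 0,"dz": 0.0045,"wx": 0,"wy": 0,"wz": 0,"hand": 0.06},{"dx": 0,"dy": 0,"dz": 0,"wx": 0,"wy": 0,"wz": 0,"hand": 0.06}]'

```text
time_s: 20.45
tcp_pos: [0.5165, -0.2623, -0.0114]
tcp_rot: [0.034, 0.999, 0.001, -0.001]
contact_force: [0.1, -0.1, -0.2]
opening: 0.0597
grasp_force: 0.0
```

Call:
jog_arm --plan '[{"dx": 0,"dy": 0,"dz": 0,"wx": 0,"wy": 0,"wz": 0,"hand": 0.0},{"dx": 0,"dy": 0,"dz": 0,"wx": 0,"wy": 0,"wz": 0,"hand": 0.0},{"dx": 0,"dy": 0,"dz": 0,"wx": 0,"wy": 0,"wz": 0,"hand": 0.0},{"dx": 0,"dy": 0,"dz": 0,"wx": 0,"wy": 0,"wz": 0,"hand": 0.0},{"dx": 0,"dy": 0,"dz": 0,"wx": 0,"wy": 0,"wz": 0,"hand": 0.0},{"dx": 0,"dy": 0,"dz": 0,"wx": 0,"wy": 0,"wz": 0,"hand": 0.0},{"dx": 0,"dy": 0,"dz": 0,"wx": 0,"wy": 0,"wz": 0,"hand": 0.0},{"dx": 0,"dy": 0,"dz": 0,"wx": 0,"wy": 0,"wz": 0,"hand": 0.0}]'

```text
time_s: 21.12
tcp_pos: [0.5174, -0.2648, -0.0091]
tcp_rot: [0.035, 0.999, -0.0, 0.001]
contact_force: [-0.5, 0.1, 5.8]
opening: 0.0253
grasp_force: 30.0
```

Call:
jog_arm --plan '[{"dx": 0,"dy": 0,"dz": -0.03,"wx": 0,"wy": 0,"wz": 0,"hand": 0.0},{"dx": 0,"dy": 0,"dz": -0.04,"wx": 0,"wy": 0,"wz": 0,"hand": 0.0},{"dx": 0,"dy": 0,"dz": -0.04,"wx": 0,"wy": 0,"wz": 0,"hand": 0.0},{"dx": 0,"dy": 0,"dz": -0.02,"wx": 0,"wy": 0,"wz": 0,"hand": 0.0},{"dx": -0.0052,"dy": 0.039,"dz": 0,"wx": 0,"wy": 0,"wz": 0,"hand": 0.0},{"dx": -0.0052,"dy": 0.039,"dz": 0,"wx": 0,"wy": 0,"wz": 0,"hand": 0.0},{"dx": -0.0052,"dy": 0.039,"dz": 0,"wx": 0,"wy": 0,"wz": 0,"hand": 0.0},{"dx": -0.0052,"dy": 0.039,"dz": 0,"wx": 0,"wy": 0,"wz": 0,"hand": 0.0},{"dx": -0.0052,"dy": 0.039,"dz": 0,"wx": 0,"wy": 0,"wz": 0,"hand": 0.0}]'

```text
time_s: 21.87
tcp_pos: [0.5559, -0.0697, 0.1197]
tcp_rot: [0.035, 0.999, 0.0, -0.0]
contact_force: [0.6, -0.2, -1.0]
opening: 0.0254
grasp_force: 30.0
```

Call:
jog_arm --plan '[{"dx": -0.0052,"dy": 0.039,"dz": 0,"wx": 0,"wy": 0,"wz": 0,"hand": 0.0},{"dx": -0.0052,"dy": 0.039,"dz": 0,"wx": 0,"wy": 0,"wz": 0,"hand": 0.0},{"dx": -0.0052,"dy": 0.039,"dz": 0,"wx": 0,"wy": 0,"wz": 0,"hand": 0.0},{"dx": -0.0052,"dy": 0.039,"dz": 0,"wx": 0,"wy": 0,"wz": 0,"hand": 0.0},{"dx": -0.0052,"dy": 0.039,"dz": 0,"wx": 0,"wy": 0,"wz": 0,"hand": 0.0},{"dx": 0,"dy": 0,"dz": 0,"wx": 0,"wy": 0,"wz": 0,"hand": 0.0},{"dx": 0,"dy": 0,"dz": 0,"wx": 0,"wy": 0,"wz": 0,"hand": 0.0},{"dx": 0,"dy": 0,"dz": 0,"wx": 0,"wy": 0,"wz": 0,"hand": 0.0}]'

```text
time_s: 22.53
tcp_pos: [0.5951, 0.1211, 0.1193]
tcp_rot: [0.034, 0.999, -0.0, -0.001]
contact_force: [0.6, -0.3, -0.5]
opening: 0.0252
grasp_force: 30.0
```

```bash
python3 - <<'E'
from h import *
go([.5963,.1205,.072])
E
```

```text
tcp [0.5951 0.1211 0.1193] yaw -0.0683 tilt [-1.2e-03 -5.0e-04 -1.0e+00] d [-0.0013 -0.0005  0.0473] F [ 0.6 -0.3 -0.5] open 0.0252 t 22.53
```

Call:
jog_arm --plan '[{"dx": -0.0013,"dy": -0.0005,"dz": 0.018,"wx": 0,"wy": 0,"wz": 0,"hand": 0.0},{"dx": 0,"dy": 0,"dz": 0.012,"wx": 0,"wy": 0,"wz": 0,"hand": 0.0},{"dx": 0,"dy": 0,"dz": 0.008,"wx": 0,"wy": 0,"wz": 0,"hand": 0.0},{"dx": 0,"dy": 0,"dz": 0.005,"wx": 0,"wy": 0,"wz": 0,"hand": 0.0},{"dx": 0,"dy": 0,"dz": 0.003,"wx": 0,"wy": 0,"wz": 0,"hand": 0.0},{"dx": 0,"dy": 0,"dz": 0.002,"wx": 0,"wy": 0,"wz": 0,"hand": 0.0},{"dx": 0,"dy": 0,"dz": 0,"wx": 0,"wy": 0,"wz": 0,"hand": 0.0},{"dx": 0,"dy": 0,"dz": 0,"wx": 0,"wy": 0,"wz": 0,"hand": 0.0}]'

```text
time_s: 23.2
tcp_pos: [0.5974, 0.1206, 0.0724]
tcp_rot: [0.035, 0.999, 0.0, 0.0]
contact_force: [0.0, 0.2, -0.2]
opening: 0.0255
grasp_force: 30.0
```

Call:
jog_arm --plan '[{"dx": 0.0008,"dy": 0,"dz": 0.0015,"wx": 0,"wy": 0,"wz": 0,"hand": 0.0},{"dx": 0,"dy": 0,"dz": 0.001,"wx": 0,"wy": 0,"wz": 0,"hand": 0.0},{"dx": 0,"dy": 0,"dz": 0,"wx": 0,"wy": 0,"wz": 0,"hand": 0.0},{"dx": 0,"dy": 0,"dz": 0,"wx": 0,"wy": 0,"wz": 0,"hand": 0.0}]'

```text
time_s: 23.53
tcp_pos: [0.5975, 0.1207, 0.0718]
tcp_rot: [0.034, 0.999, -0.0, 0.002]
contact_force: [-3.7, -1.0, 9.0]
opening: 0.0252
grasp_force: 30.0
```

Call:
jog_arm --plan '[{"dx": 0,"dy": 0,"dz": 0,"wx": 0,"wy": 0,"wz": 0,"hand": 0.06},{"dx": 0,"dy": 0,"dz": 0,"wx": 0,"wy": 0,"wz": 0,"hand": 0.06},{"dx": 0,"dy": 0,"dz": 0,"wx": 0,"wy": 0,"wz": 0,"hand": 0.06},{"dx": 0,"dy": 0,"dz": 0,"wx": 0,"wy": 0,"wz": 0,"hand": 0.06},{"dx": 0,"dy": 0,"dz": -0.015,"wx": 0,"wy": 0,"wz": 0,"hand": 0.06},{"dx": 0,"dy": 0,"dz": -0.03,"wx": 0,"wy": 0,"wz": 0,"hand": 0.06},{"dx": 0,"dy": 0,"dz": -0.03,"wx": 0,"wy": 0,"wz": 0,"hand": 0.06},{"dx": 0,"dy": -0.03,"dz": 0,"wx": 0,"wy": 0,"wz": 0,"hand": 0.06},{"dx": 0,"dy": -0.04,"dz": 0,"wx": 0,"wy": 0,"wz": 0,"hand": 0.06},{"dx": 0,"dy": -0.04,"dz": 0,"wx": 0,"wy": 0,"wz": 0,"hand": 0.06}]'

```text
time_s: 24.37
tcp_pos: [0.5887, 0.0107, 0.1451]
tcp_rot: [0.033, 0.999, -0.0, 0.001]
contact_force: [0.7, -0.0, -0.1]
opening: 0.0602
grasp_force: 0.0
```

Call:
jog_arm --plan '[{"dx": 0,"dy": 0,"dz": 0,"wx": 0,"wy": 0,"wz": 1.06,"hand": 0.06},{"dx": 0,"dy": 0,"dz": 0,"wx": 0,"wy": 0,"wz": 1.06,"hand": 0.06},{"dx": 0,"dy": 0,"dz": 0,"wx": 0,"wy": 0,"wz": 1.06,"hand": 0.06},{"dx": 0,"dy": 0,"dz": 0,"wx": 0,"wy": 0,"wz": 1.06,"hand": 0.06},{"dx": 0,"dy": 0,"dz": 0,"wx": 0,"wy": 0,"wz": 1.06,"hand": 0.06},{"dx": 0,"dy": 0,"dz": 0,"wx": 0,"wy": 0,"wz": 1.06,"hand": 0.06},{"dx": 0,"dy": 0,"dz": 0,"wx": 0,"wy": 0,"wz": 1.06,"hand": 0.06},{"dx": 0,"dy": 0,"dz": 0,"wx": 0,"wy": 0,"wz": 1.06,"hand": 0.06},{"dx": 0,"dy": 0,"dz": 0,"wx": 0,"wy": 0,"wz": 1.06,"hand": 0.06},{"dx": 0,"dy": 0,"dz": 0,"wx": 0,"wy": 0,"wz": 0,"hand": 0.06}]'

```text
time_s: 25.2
tcp_pos: [0.5884, 0.0111, 0.1441]
tcp_rot: [0.511, 0.86, -0.0, -0.0]
contact_force: [-0.2, 0.2, -0.4]
opening: 0.0597
grasp_force: 0.0
```

```bash
python3 - <<'E'
from lids import *
d=go([.4236,-.159,.146]);print(d/8);lids()
E
```

```text
tcp [0.5884 0.0111 0.1441] yaw -1.0721 tilt [-4.e-04  1.e-04 -1.e+00] d [-0.0705 -0.2261 -0.0018] F [-0.2  0.2 -0.4] open 0.0597 t 25.2
[-0.00881602 -0.02826069 -0.00022956]
top 0.86 430 [255.5 163.5 246.  265.  149.  180. ] z.016 [0.7086 0.1375] z.097 [0.6865 0.1298] 
top 0.81 681 [465.8 269.7 452.  480.  256.  284. ] z.016 [ 0.4287 -0.3866] z.097 [ 0.4253 -0.3594] 
top 0.8 664 [374.7 273.6 361.  389.  260.  288. ] z.016 [ 0.4233 -0.1572] z.097 [ 0.4202 -0.1453] 
top 0.76 753 [385.  325.5 370.  401.  310.  340. ] z.016 [ 0.2954 -0.1781] z.097 [ 0.3009 -0.1647] blue
top 0.74 255 [252.  198.9 244.  275.  186.  212. ] z.016 [0.6173 0.1467] z.097 [0.6013 0.1384] 
top 0.56 710 [433.3 326.1 419.  448.  312.  341. ] z.016 [ 0.2912 -0.2979] z.097 [ 0.297  -0.2766] blue
top 0.35 594 [175.4 300.8 161.  189.  287.  315. ] z.016 [0.3664 0.3351] z.097 [0.3671 0.3142] 
side 0.89 532 [299.8 307.7 286.  314.  296.  319. ] z.016 [ 0.4232 -0.1631] z.097 [ 0.4147 -0.2338] 
side 0.74 231 [342.2 211.8 328.  352.  202.  219. ] z.016 [0.628  0.2137] z.097 [0.6012 0.1093] 
side 0.74 560 [250.8 321.4 237.  265.  310.  333. ] z.016 [ 0.2947 -0.1819] z.097 [ 0.2977 -0.2509] blue
side 0.67 774 [253.4 361.9 237.  270.  348.  376. ] z.016 [ 0.2903 -0.3032] z.097 [ 0.2937 -0.3613] blue
side 0.59 842 [319.1 384.3 303.  336.  369.  400. ] z.016 [ 0.4279 -0.3919] z.097 [ 0.4189 -0.4422] 
side 0.54 347 [368.5 207.9 356.  380.  198.  216. ] z.016 [0.7175 0.2152] z.097 [0.6826 0.1106]
```

Call:
jog_arm --plan '[{"dx": -0.0088,"dy": -0.0283,"dz": 0,"wx": 0,"wy": 0,"wz": 0,"hand": 0.06},{"dx": -0.0088,"dy": -0.0283,"dz": 0,"wx": 0,"wy": 0,"wz": 0,"hand": 0.06},{"dx": -0.0088,"dy": -0.0283,"dz": 0,"wx": 0,"wy": 0,"wz": 0,"hand": 0.06},{"dx": -0.0088,"dy": -0.0283,"dz": 0,"wx": 0,"wy": 0,"wz": 0,"hand": 0.06},{"dx": -0.0088,"dy": -0.0283,"dz": 0,"wx": 0,"wy": 0,"wz": 0,"hand": 0.06},{"dx": -0.0088,"dy": -0.0283,"dz": 0,"wx": 0,"wy": 0,"wz": 0,"hand": 0.06},{"dx": -0.0088,"dy": -0.0283,"dz": 0,"wx": 0,"wy": 0,"wz": 0,"hand": 0.06},{"dx": -0.0088,"dy": -0.0283,"dz": 0,"wx": 0,"wy": 0,"wz": 0,"hand": 0.06},{"dx": 0,"dy": 0,"dz": 0.04,"wx": 0,"wy": 0,"wz": 0,"hand": 0.06},{"dx": 0,"dy": 0,"dz": 0.03,"wx": 0,"wy": 0,"wz": 0,"hand": 0.06}]'

```text
time_s: 26.23
tcp_pos: [0.4245, -0.162, 0.075]
tcp_rot: [0.509, 0.861, -0.0, 0.003]
contact_force: [0.4, 0.6, -0.3]
opening: 0.0599
grasp_force: 0.0
```

Call:
jog_arm --plan '[{"dx": 0,"dy": 0,"dz": 0.02,"wx": 0,"wy": 0,"wz": 0,"hand": 0.06},{"dx": 0,"dy": 0,"dz": 0,"wx": 0,"wy": 0,"wz": 0,"hand": 0.06},{"dx": 0,"dy": 0,"dz": 0,"wx": 0,"wy": 0,"wz": 0,"hand": 0.06}]'

```text
time_s: 26.48
tcp_pos: [0.4234, -0.1593, 0.054]
tcp_rot: [0.509, 0.861, 0.0, -0.001]
contact_force: [0.5, -0.1, -0.1]
opening: 0.0603
grasp_force: 0.0
```

```bash
python3 - <<'E'
from h import *
go([.4236,-.159,-.009])
E
```

```text
tcp [ 0.4234 -0.1593  0.054 ] yaw -1.067 tilt [-0.002   0.0015 -1.    ] d [0.     0.0004 0.063 ] F [ 0.5 -0.1 -0.1] open 0.0603 t 26.48
```

Call:
jog_arm --plan '[{"dx": 0,"dy": 0,"dz": 0.03,"wx": 0,"wy": 0,"wz": 0,"hand": 0.06},{"dx": 0,"dy": 0,"dz": 0.022,"wx": 0,"wy": 0,"wz": 0,"hand": 0.06},{"dx": 0,"dy": 0,"dz": 0.011,"wx": 0,"wy": 0,"wz": 0,"hand": 0.06},{"dx": 0,"dy": 0,"dz": 0,"wx": 0,"wy": 0,"wz": 0,"hand": 0.06}]'

```text
time_s: 26.82
tcp_pos: [0.4239, -0.1593, -0.009]
tcp_rot: [0.508, 0.861, 0.0, -0.001]
contact_force: [-0.6, 0.1, -0.2]
opening: 0.0601
grasp_force: 0.0
```

Call:
jog_arm --plan '[{"dx": 0,"dy": 0,"dz": 0,"wx": 0,"wy": 0,"wz": 0,"hand": 0.0},{"dx": 0,"dy": 0,"dz": 0,"wx": 0,"wy": 0,"wz": 0,"hand": 0.0},{"dx": 0,"dy": 0,"dz": 0,"wx": 0,"wy": 0,"wz": 0,"hand": 0.0},{"dx": 0,"dy": 0,"dz": 0,"wx": 0,"wy": 0,"wz": 0,"hand": 0.0},{"dx": 0,"dy": 0,"dz": 0,"wx": 0,"wy": 0,"wz": 0,"hand": 0.0},{"dx": 0,"dy": 0,"dz": 0,"wx": 0,"wy": 0,"wz": 0,"hand": 0.0},{"dx": 0,"dy": 0,"dz": 0,"wx": 0,"wy": 0,"wz": 0,"hand": 0.0},{"dx": 0,"dy": 0,"dz": 0,"wx": 0,"wy": 0,"wz": 0,"hand": 0.0}]'

```text
time_s: 27.48
tcp_pos: [0.4246, -0.1601, -0.0079]
tcp_rot: [0.509, 0.861, -0.0, 0.001]
contact_force: [-0.5, 1.5, 6.5]
opening: 0.0249
grasp_force: 30.0
```

Call:
jog_arm --plan '[{"dx": 0,"dy": 0,"dz": -0.03,"wx": 0,"wy": 0,"wz": 0,"hand": 0.0},{"dx": 0,"dy": 0,"dz": -0.04,"wx": 0,"wy": 0,"wz": 0,"hand": 0.0},{"dx": 0,"dy": 0,"dz": -0.04,"wx": 0,"wy": 0,"wz": 0,"hand": 0.0},{"dx": 0,"dy": 0,"dz": -0.02,"wx": 0,"wy": 0,"wz": 0,"hand": 0.0},{"dx": 0,"dy": 0,"dz": 0,"wx": 0,"wy": 0,"wz": 0,"hand": 0.0}]'

```text
time_s: 27.9
tcp_pos: [0.4271, -0.1618, 0.1265]
tcp_rot: [0.509, 0.861, -0.0, 0.005]
contact_force: [0.6, -1.0, 0.2]
opening: 0.0254
grasp_force: 30.0
```

```bash
python3 - <<'E'
from h import *
d=go([.5105,.1261,.12]);print(d/9)
E
```

```text
tcp [ 0.4271 -0.1618  0.1265] yaw -1.0679 tilt [ 0.0077 -0.0055 -1.    ] d [0.2121 0.2118 0.0055] F [ 0.6 -1.   0.2] open 0.0254 t 27.9
[0.02356718 0.02353196 0.00061614]
```

Call:
jog_arm --plan '[{"dx": 0.0232,"dy": 0.0237,"dz": 0,"wx": 0,"wy": 0,"wz": 0,"hand": 0.0},{"dx": 0.0232,"dy": 0.0237,"dz": 0,"wx": 0,"wy": 0,"wz": 0,"hand": 0.0},{"dx": 0.0232,"dy": 0.0237,"dz": 0,"wx": 0,"wy": 0,"wz": 0,"hand": 0.0},{"dx": 0.0232,"dy": 0.0237,"dz": 0,"wx": 0,"wy": 0,"wz": 0,"hand": 0.0},{"dx": 0.0232,"dy": 0.0237,"dz": 0,"wx": 0,"wy": 0,"wz": 0,"hand": 0.0},{"dx": 0.0232,"dy": 0.0237,"dz": 0,"wx": 0,"wy": 0,"wz": 0,"hand": 0.0},{"dx": 0.0232,"dy": 0.0237,"dz": 0,"wx": 0,"wy": 0,"wz": 0,"hand": 0.0},{"dx": 0.0232,"dy": 0.0237,"dz": 0,"wx": 0,"wy": 0,"wz": 0,"hand": 0.0},{"dx": 0.0232,"dy": 0.0237,"dz": 0,"wx": 0,"wy": 0,"wz": 0,"hand": 0.0}]'

```text
time_s: 28.65
tcp_pos: [0.5095, 0.1277, 0.1197]
tcp_rot: [0.509, 0.861, -0.001, -0.001]
contact_force: [0.8, 0.9, 0.2]
opening: 0.0249
grasp_force: 30.0
```

Call:
jog_arm --plan '[{"dx": 0,"dy": 0,"dz": 0.02,"wx": 0,"wy": 0,"wz": 0,"hand": 0.0},{"dx": 0,"dy": 0,"dz": 0.007,"wx": 0,"wy": 0,"wz": 0,"hand": 0.0},{"dx": 0,"dy": 0,"dz": 0,"wx": 0,"wy": 0,"wz": 0,"hand": 0.0},{"dx": 0,"dy": 0,"dz": 0,"wx": 0,"wy": 0,"wz": 0,"hand": 0.0}]'

```text
time_s: 28.98
tcp_pos: [0.509, 0.1253, 0.093]
tcp_rot: [0.509, 0.861, -0.001, -0.001]
contact_force: [0.1, 0.2, -0.9]
opening: 0.0252
grasp_force: 30.0
```

```bash
python3 - <<'E'
from h import *
d=go([.5105,.1261,.072])
E
```

```text
tcp [0.509  0.1253 0.093 ] yaw -1.0689 tilt [-3.5e-03 -3.0e-04 -1.0e+00] d [-0.0001  0.0018  0.021 ] F [ 0.1  0.2 -0.9] open 0.0252 t 28.98
```

Call:
jog_arm --plan '[{"dx": 0,"dy": 0.001,"dz": 0.01,"wx": 0,"wy": 0,"wz": 0,"hand": 0.0},{"dx": 0,"dy": 0,"dz": 0.006,"wx": 0,"wy": 0,"wz": 0,"hand": 0.0},{"dx": 0,"dy": 0,"dz": 0.003,"wx": 0,"wy": 0,"wz": 0,"hand": 0.0},{"dx": 0,"dy": 0,"dz": 0.002,"wx": 0,"wy": 0,"wz": 0,"hand": 0.0},{"dx": 0,"dy": 0,"dz": 0.001,"wx": 0,"wy": 0,"wz": 0,"hand": 0.0},{"dx": 0,"dy": 0,"dz": 0,"wx": 0,"wy": 0,"wz": 0,"hand": 0.0},{"dx": 0,"dy": 0,"dz": 0,"wx": 0,"wy": 0,"wz": 0,"hand": 0.0}]'

```text
time_s: 29.57
tcp_pos: [0.5113, 0.126, 0.0733]
tcp_rot: [0.509, 0.861, -0.0, 0.0]
contact_force: [-4.0, -1.4, 6.8]
opening: 0.0252
grasp_force: 30.0
```

Call:
jog_arm --plan '[{"dx": 0,"dy": 0,"dz": 0,"wx": 0,"wy": 0,"wz": 0,"hand": 0.06},{"dx": 0,"dy": 0,"dz": 0,"wx": 0,"wy": 0,"wz": 0,"hand": 0.06},{"dx": 0,"dy": 0,"dz": 0,"wx": 0,"wy": 0,"wz": 0,"hand": 0.06},{"dx": 0,"dy": 0,"dz": 0,"wx": 0,"wy": 0,"wz": 0,"hand": 0.06},{"dx": 0,"dy": 0,"dz": -0.015,"wx": 0,"wy": 0,"wz": 0,"hand": 0.06},{"dx": 0,"dy": 0,"dz": -0.03,"wx": 0,"wy": 0,"wz": 0,"hand": 0.06},{"dx": 0,"dy": 0,"dz": -0.03,"wx": 0,"wy": 0,"wz": 0,"hand": 0.06},{"dx": -0.0294,"dy": -0.0229,"dz": 0,"wx": 0,"wy": 0,"wz": 0,"hand": 0.06},{"dx": -0.0294,"dy": -0.0229,"dz": 0,"wx": 0,"wy": 0,"wz": 0,"hand": 0.06},{"dx": -0.0294,"dy": -0.0229,"dz": 0,"wx": 0,"wy": 0,"wz": 0,"hand": 0.06}]'

```text
time_s: 30.4
tcp_pos: [0.4937, 0.0154, 0.1482]
tcp_rot: [0.508, 0.861, 0.0, 0.001]
contact_force: [0.4, -0.4, 1.4]
opening: 0.06
grasp_force: 0.0
```

Call:
jog_arm --plan '[{"dx": -0.0294,"dy": -0.0229,"dz": 0,"wx": 0,"wy": 0,"wz": 0,"hand": 0.06},{"dx": -0.0294,"dy": -0.0229,"dz": 0,"wx": 0,"wy": 0,"wz": 0,"hand": 0.06},{"dx": -0.0294,"dy": -0.0229,"dz": 0,"wx": 0,"wy": 0,"wz": 0,"hand": 0.06},{"dx": -0.0294,"dy": -0.0229,"dz": 0,"wx": 0,"wy": 0,"wz": 0,"hand": 0.06},{"dx": -0.0294,"dy": -0.0229,"dz": 0,"wx": 0,"wy": 0,"wz": 0,"hand": 0.06},{"dx": -0.0294,"dy": -0.0229,"dz": 0,"wx": 0,"wy": 0,"wz": 0,"hand": 0.06},{"dx": -0.0294,"dy": -0.0229,"dz": 0,"wx": 0,"wy": 0,"wz": 0,"hand": 0.06},{"dx": -0.0294,"dy": -0.0229,"dz": 0,"wx": 0,"wy": 0,"wz": 0,"hand": 0.06}]'

```text
time_s: 31.07
tcp_pos: [0.4457, -0.2801, 0.1475]
tcp_rot: [0.509, 0.861, 0.0, 0.0]
contact_force: [0.8, 0.1, 0.7]
opening: 0.0602
grasp_force: 0.0
```

```bash
python3 - <<'E'
from lids import *
d=go([.4287,-.389,.146]);lids()
E
```

```text
tcp [ 0.4457 -0.2801  0.1475] yaw -1.0684 tilt [ 3.e-04 -2.e-04 -1.e+00] d [-0.0872 -0.0674  0.0015] F [0.8 0.1 0.7] open 0.0602 t 31.07
top 0.87 803 [257.7 237.7 242.  273.  222.  253. ] z.016 [0.5184 0.1331] z.097 [0.509  0.1256] 
top 0.85 455 [380.7 321.6 369.  396.  310.  337. ] z.016 [ 0.3051 -0.168 ] z.097 [ 0.31   -0.1553] blue
top 0.8 810 [259.9 200.6 244.  276.  185.  216. ] z.016 [0.6126 0.127 ] z.097 [0.5969 0.1199] 
top 0.61 809 [261.7 165.2 246.  277.  150.  181. ] z.016 [0.7039 0.1219] z.097 [0.6822 0.1152] 
side 0.9 385 [367.9 207.6 355.  380.  197.  216. ] z.016 [0.7163 0.2176] z.097 [0.6816 0.1128] 
side 0.83 793 [319.2 384.4 304.  335.  369.  399. ] z.016 [ 0.428  -0.3921] z.097 [ 0.419  -0.4423] 
side 0.83 545 [251.  321.7 237.  265.  311.  333. ] z.016 [ 0.2953 -0.1828] z.097 [ 0.2983 -0.2518] blue
side 0.72 259 [342.5 211.  333.  352.  200.  219. ] z.016 [0.6299 0.2177] z.097 [0.6029 0.113 ] 
side 0.6 743 [253.3 361.4 237.  269.  347.  376. ] z.016 [ 0.2901 -0.3019] z.097 [ 0.2935 -0.3602] blue
```

Call:
jog_arm --plan '[{"dx": -0.0291,"dy": -0.0224,"dz": 0,"wx": 0,"wy": 0,"wz": 0,"hand": 0.06},{"dx": -0.0291,"dy": -0.0224,"dz": 0,"wx": 0,"wy": 0,"wz": 0,"hand": 0.06},{"dx": -0.0291,"dy": -0.0224,"dz": 0,"wx": 0,"wy": 0,"wz": 0,"hand": 0.06},{"dx": 0,"dy": 0,"dz": 0.04,"wx": 0,"wy": 0,"wz": 0,"hand": 0.06},{"dx": 0,"dy": 0,"dz": 0.04,"wx": 0,"wy": 0,"wz": 0,"hand": 0.06},{"dx": 0,"dy": 0,"dz": 0.01,"wx": 0,"wy": 0,"wz": 0,"hand": 0.06},{"dx": 0,"dy": 0,"dz": 0,"wx": 0,"wy": 0,"wz": 0,"hand": 0.06},{"dx": 0,"dy": 0,"dz": 0,"wx": 0,"wy": 0,"wz": 0,"hand": 0.06}]'

```text
time_s: 31.93
tcp_pos: [0.4301, -0.3859, 0.0579]
tcp_rot: [0.508, 0.861, 0.0, -0.0]
contact_force: [2.2, 0.3, -0.4]
opening: 0.0601
grasp_force: 0.0
```

```bash
python3 - <<'E'
from h import *
go([.4287,-.388,-.009])
E
```

```text
tcp [ 0.4301 -0.3859  0.0579] yaw -1.0665 tilt [-5.e-04  9.e-04 -1.e+00] d [-0.0012 -0.0022  0.0669] F [ 2.2  0.3 -0.4] open 0.0601 t 31.93
```

Call:
jog_arm --plan '[{"dx": -0.0012,"dy": -0.0022,"dz": 0.03,"wx": 0,"wy": 0,"wz": 0,"hand": 0.06},{"dx": 0,"dy": 0,"dz": 0.024,"wx": 0,"wy": 0,"wz": 0,"hand": 0.06},{"dx": 0,"dy": 0,"dz": 0.012,"wx": 0,"wy": 0,"wz": 0,"hand": 0.06},{"dx": 0,"dy": 0,"dz": 0,"wx": 0,"wy": 0,"wz": 0,"hand": 0.06}]'

```text
time_s: 32.27
tcp_pos: [0.4281, -0.3881, -0.0091]
tcp_rot: [0.509, 0.861, 0.0, -0.001]
contact_force: [-1.0, 0.8, -0.5]
opening: 0.0597
grasp_force: 0.0
```

Call:
jog_arm --plan '[{"dx": 0,"dy": 0,"dz": 0,"wx": 0,"wy": 0,"wz": 0,"hand": 0.0},{"dx": 0,"dy": 0,"dz": 0,"wx": 0,"wy": 0,"wz": 0,"hand": 0.0},{"dx": 0,"dy": 0,"dz": 0,"wx": 0,"wy": 0,"wz": 0,"hand": 0.0},{"dx": 0,"dy": 0,"dz": 0,"wx": 0,"wy": 0,"wz": 0,"hand": 0.0},{"dx": 0,"dy": 0,"dz": 0,"wx": 0,"wy": 0,"wz": 0,"hand": 0.0},{"dx": 0,"dy": 0,"dz": 0,"wx": 0,"wy": 0,"wz": 0,"hand": 0.0},{"dx": 0,"dy": 0,"dz": 0,"wx": 0,"wy": 0,"wz": 0,"hand": 0.0},{"dx": 0,"dy": 0,"dz": 0,"wx": 0,"wy": 0,"wz": 0,"hand": 0.0}]'

```text
time_s: 32.93
tcp_pos: [0.4287, -0.3898, -0.0077]
tcp_rot: [0.509, 0.861, -0.0, 0.001]
contact_force: [-0.4, 1.2, 6.3]
opening: 0.025
grasp_force: 30.0
```

Call:
jog_arm --plan '[{"dx": 0,"dy": 0,"dz": -0.03,"wx": 0,"wy": 0,"wz": 0,"hand": 0.0},{"dx": 0,"dy": 0,"dz": -0.04,"wx": 0,"wy": 0,"wz": 0,"hand": 0.0},{"dx": 0,"dy": 0,"dz": -0.04,"wx": 0,"wy": 0,"wz": 0,"hand": 0.0},{"dx": 0,"dy": 0,"dz": -0.025,"wx": 0,"wy": 0,"wz": 0,"hand": 0.0},{"dx": 0,"dy": 0,"dz": 0,"wx": 0,"wy": 0,"wz": 0,"hand": 0.0},{"dx": 0,"dy": 0,"dz": 0,"wx": 0,"wy": 0,"wz": 0,"hand": 0.0}]'

```text
time_s: 33.43
tcp_pos: [0.4287, -0.3902, 0.128]
tcp_rot: [0.509, 0.861, -0.001, 0.002]
contact_force: [0.1, 0.8, -1.8]
opening: 0.0253
grasp_force: 30.0
```

```bash
python3 - <<'E'
from h import *
d=go([.4247,.1316,.12]);print(d/14)
E
```

```text
tcp [ 0.4287 -0.3902  0.128 ] yaw -1.0682 tilt [ 0.002  -0.0029 -1.    ] d [0.4592 0.2478 0.0065] F [ 0.1  0.8 -1.8] open 0.0253 t 33.43
[0.03280217 0.01769943 0.00046512]
```

Call:
jog_arm --plan '[{"dx": 0.0328,"dy": 0.0177,"dz": 0,"wx": 0,"wy": 0,"wz": 0,"hand": 0.0},{"dx": 0.0328,"dy": 0.0177,"dz": 0,"wx": 0,"wy": 0,"wz": 0,"hand": 0.0},{"dx": 0.0328,"dy": 0.0177,"dz": 0,"wx": 0,"wy": 0,"wz": 0,"hand": 0.0},{"dx": 0.0328,"dy": 0.0177,"dz": 0,"wx": 0,"wy": 0,"wz": 0,"hand": 0.0},{"dx": 0.0328,"dy": 0.0177,"dz": 0,"wx": 0,"wy": 0,"wz": 0,"hand": 0.0},{"dx": 0.0328,"dy": 0.0177,"dz": 0,"wx": 0,"wy": 0,"wz": 0,"hand": 0.0},{"dx": 0.0328,"dy": 0.0177,"dz": 0,"wx": 0,"wy": 0,"wz": 0,"hand": 0.0}]'

```text
time_s: 34.02
tcp_pos: [0.4241, -0.1258, 0.1241]
tcp_rot: [0.509, 0.861, 0.0, -0.002]
contact_force: [0.6, 0.3, -0.2]
opening: 0.0248
grasp_force: 30.0
```

Call:
jog_arm --plan '[{"dx": 0.0328,"dy": 0.0177,"dz": 0,"wx": 0,"wy": 0,"wz": 0,"hand": 0.0},{"dx": 0.0328,"dy": 0.0177,"dz": 0,"wx": 0,"wy": 0,"wz": 0,"hand": 0.0},{"dx": 0.0328,"dy": 0.0177,"dz": 0,"wx": 0,"wy": 0,"wz": 0,"hand": 0.0},{"dx": 0.0328,"dy": 0.0177,"dz": 0,"wx": 0,"wy": 0,"wz": 0,"hand": 0.0},{"dx": 0.0328,"dy": 0.0177,"dz": 0,"wx": 0,"wy": 0,"wz": 0,"hand": 0.0},{"dx": 0.0328,"dy": 0.0177,"dz": 0,"wx": 0,"wy": 0,"wz": 0,"hand": 0.0},{"dx": 0.0328,"dy": 0.0177,"dz": 0,"wx": 0,"wy": 0,"wz": 0,"hand": 0.0},{"dx": 0,"dy": 0,"dz": 0.028,"wx": 0,"wy": 0,"wz": 0,"hand": 0.0},{"dx": 0,"dy": 0,"dz": 0,"wx": 0,"wy": 0,"wz": 0,"hand": 0.0},{"dx": 0,"dy": 0,"dz": 0,"wx": 0,"wy": 0,"wz": 0,"hand": 0.0}]'

```text
time_s: 34.85
tcp_pos: [0.421, 0.1327, 0.0958]
tcp_rot: [0.508, 0.861, -0.002, -0.003]
contact_force: [-0.1, -0.8, -1.3]
opening: 0.025
grasp_force: 30.0
```

```bash
python3 - <<'E'
from h import *
d=go([.4247,.1316,.072])
E
```

```text
tcp [0.421  0.1327 0.0958] yaw -1.0667 tilt [-7.2e-03 -6.0e-04 -1.0e+00] d [-0.0028  0.0029  0.0237] F [-0.1 -0.8 -1.3] open 0.025 t 34.85
```

Call:
jog_arm --plan '[{"dx": 0,"dy": 0,"dz": 0.005,"wx": 0,"wy": 0,"wz": 0,"hand": 0.0},{"dx": 0,"dy": 0,"dz": 0,"wx": 0,"wy": 0,"wz": 0,"hand": 0.0},{"dx": 0,"dy": 0,"dz": 0,"wx": 0,"wy": 0,"wz": 0,"hand": 0.0}]'

```text
time_s: 35.1
tcp_pos: [0.4244, 0.1315, 0.0936]
tcp_rot: [0.51, 0.86, 0.0, 0.0]
contact_force: [0.6, 0.9, -0.5]
opening: 0.025
grasp_force: 30.0
```

```bash
python3 - <<'E'
from h import *
d=go([.4247,.1316,.072])
E
```

```text
tcp [0.4244 0.1315 0.0936] yaw -1.0702 tilt [ 1.e-04 -1.e-04 -1.e+00] d [-0.0001  0.0002  0.0216] F [ 0.6  0.9 -0.5] open 0.025 t 35.1
```

Call:
jog_arm --plan '[{"dx": 0,"dy": 0,"dz": 0.01,"wx": 0,"wy": 0,"wz": 0,"hand": 0.0},{"dx": 0,"dy": 0,"dz": 0.006,"wx": 0,"wy": 0,"wz": 0,"hand": 0.0},{"dx": 0,"dy": 0,"dz": 0.003,"wx": 0,"wy": 0,"wz": 0,"hand": 0.0},{"dx": 0,"dy": 0,"dz": 0.002,"wx": 0,"wy": 0,"wz": 0,"hand": 0.0},{"dx": 0,"dy": 0,"dz": 0.001,"wx": 0,"wy": 0,"wz": 0,"hand": 0.0},{"dx": 0,"dy": 0,"dz": 0,"wx": 0,"wy": 0,"wz": 0,"hand": 0.0},{"dx": 0,"dy": 0,"dz": 0,"wx": 0,"wy": 0,"wz": 0,"hand": 0.0}]'

```text
time_s: 35.68
tcp_pos: [0.4246, 0.1323, 0.0733]
tcp_rot: [0.509, 0.861, -0.0, 0.0]
contact_force: [-7.8, -1.7, 21.4]
opening: 0.0251
grasp_force: 30.0
```

Call:
jog_arm --plan '[{"dx": 0,"dy": 0,"dz": 0,"wx": 0,"wy": 0,"wz": 0,"hand": 0.06},{"dx": 0,"dy": 0,"dz": 0,"wx": 0,"wy": 0,"wz": 0,"hand": 0.06},{"dx": 0,"dy": 0,"dz": 0,"wx": 0,"wy": 0,"wz": 0,"hand": 0.06},{"dx": 0,"dy": 0,"dz": 0,"wx": 0,"wy": 0,"wz": 0,"hand": 0.06},{"dx": 0,"dy": 0,"dz": -0.015,"wx": 0,"wy": 0,"wz": 0,"hand": 0.06},{"dx": 0,"dy": 0,"dz": -0.04,"wx": 0,"wy": 0,"wz": 0,"hand": 0.06},{"dx": 0,"dy": 0,"dz": -0.04,"wx": 0,"wy": 0,"wz": 0,"hand": 0.06},{"dx": 0,"dy": 0,"dz": -0.04,"wx": 0,"wy": 0,"wz": 0,"hand": 0.06},{"dx": 0,"dy": 0,"dz": -0.04,"wx": 0,"wy": 0,"wz": -1.17,"hand": 0.06},{"dx": 0,"dy": 0,"dz": -0.04,"wx": 0,"wy": 0,"wz": -1.17,"hand": 0.06}]'

```text
time_s: 36.52
tcp_pos: [0.4235, 0.1325, 0.2881]
tcp_rot: [0.398, 0.918, -0.0, -0.0]
contact_force: [1.5, -0.0, -0.8]
opening: 0.0601
grasp_force: 0.0
```

Call:
jog_arm --plan '[{"dx": 0,"dy": 0,"dz": 0,"wx": 0,"wy": 0,"wz": -1.17,"hand": 0.06},{"dx": 0,"dy": 0,"dz": 0,"wx": 0,"wy": 0,"wz": -1.17,"hand": 0.06},{"dx": 0,"dy": 0,"dz": 0,"wx": 0,"wy": 0,"wz": -1.17,"hand": 0.06},{"dx": 0,"dy": 0,"dz": 0,"wx": 0,"wy": 0,"wz": -1.17,"hand": 0.06},{"dx": 0,"dy": 0,"dz": 0,"wx": 0,"wy": 0,"wz": -1.17,"hand": 0.06},{"dx": 0,"dy": 0,"dz": 0,"wx": 0,"wy": 0,"wz": -1.17,"hand": 0.06},{"dx": 0,"dy": 0,"dz": 0,"wx": 0,"wy": 0,"wz": -1.17,"hand": 0.06},{"dx": 0,"dy": 0,"dz": 0,"wx": 0,"wy": 0,"wz": -1.17,"hand": 0.06},{"dx": 0,"dy": 0,"dz": 0,"wx": 0,"wy": 0,"wz": -1.17,"hand": 0.06},{"dx": 0,"dy": 0,"dz": 0,"wx": 0,"wy": 0,"wz": 0,"hand": 0.06}]'

```text
time_s: 37.35
tcp_pos: [0.424, 0.1325, 0.286]
tcp_rot: [-0.141, 0.99, 0.0, -0.0]
contact_force: [-0.2, -0.3, 0.7]
opening: 0.0596
grasp_force: 0.0
```

```bash
python3 - <<'E'
from lids import *
d=go([.637,-.288,.29]);print(d/12)
lids()
E
```

```text
tcp [0.424  0.1325 0.286 ] yaw 0.2839 tilt [-7.e-04 -0.e+00 -1.e+00] d [-0.0867 -0.4633 -0.0041] F [-0.2 -0.3  0.7] open 0.0596 t 37.35
[-0.00722664 -0.038612   -0.00034227]
top 0.88 722 [433.2 326.4 418.  448.  312.  341. ] z.016 [ 0.2904 -0.2975] z.097 [ 0.2963 -0.2762] blue
top 0.62 804 [259.7 200.7 244.  275.  185.  216. ] z.016 [0.6124 0.1275] z.097 [0.5967 0.1204] 
top 0.62 796 [384.3 325.4 369.  400.  309.  341. ] z.016 [ 0.2956 -0.1764] z.097 [ 0.3011 -0.1632] blue
side 0.88 363 [368.2 207.8 356.  380.  198.  216. ] z.016 [0.7166 0.2161] z.097 [0.6818 0.1114] 
side 0.88 707 [253.7 361.4 238.  269.  348.  375. ] z.016 [ 0.2911 -0.3019] z.097 [ 0.2944 -0.3602] blue
side 0.76 397 [282.1 215.6 270.  294.  205.  225. ] z.016 [0.4326 0.2364] z.097 [0.4232 0.1299] 
side 0.69 376 [340.  210.4 328.  352.  200.  220. ] z.016 [0.6226 0.2225] z.097 [0.5963 0.1173] 
side 0.68 378 [311.  213.1 299.  323.  203.  222. ] z.016 [0.527  0.2294] z.097 [0.5092 0.1236] 
side 0.64 570 [250.8 321.5 237.  265.  310.  334. ] z.016 [ 0.2948 -0.182 ] z.097 [ 0.2978 -0.251 ] blue
```

Call:
jog_arm --plan '[{"dx": -0.0072,"dy": -0.0386,"dz": 0,"wx": 0,"wy": 0,"wz": 0,"hand": 0.06},{"dx": -0.0072,"dy": -0.0386,"dz": 0,"wx": 0,"wy": 0,"wz": 0,"hand": 0.06},{"dx": -0.0072,"dy": -0.0386,"dz": 0,"wx": 0,"wy": 0,"wz": 0,"hand": 0.06},{"dx": -0.0072,"dy": -0.0386,"dz": 0,"wx": 0,"wy": 0,"wz": 0,"hand": 0.06},{"dx": -0.0072,"dy": -0.0386,"dz": 0,"wx": 0,"wy": 0,"wz": 0,"hand": 0.06},{"dx": -0.0072,"dy": -0.0386,"dz": 0,"wx": 0,"wy": 0,"wz": 0,"hand": 0.06},{"dx": -0.0072,"dy": -0.0386,"dz": 0,"wx": 0,"wy": 0,"wz": 0,"hand": 0.06},{"dx": -0.0072,"dy": -0.0386,"dz": 0,"wx": 0,"wy": 0,"wz": 0,"hand": 0.06},{"dx": -0.0072,"dy": -0.0386,"dz": 0,"wx": 0,"wy": 0,"wz": 0,"hand": 0.06}]'

```text
time_s: 38.3
tcp_pos: [0.5828, -0.1855, 0.2862]
tcp_rot: [-0.138, 0.99, 0.0, -0.0]
contact_force: [0.6, 0.8, 0.2]
opening: 0.0598
grasp_force: 0.0
```

Call:
jog_arm --plan '[{"dx": -0.0072,"dy": -0.0386,"dz": 0,"wx": 0,"wy": 0,"wz": 0,"hand": 0.06},{"dx": -0.0072,"dy": -0.0386,"dz": 0,"wx": 0,"wy": 0,"wz": 0,"hand": 0.06},{"dx": -0.0072,"dy": -0.0386,"dz": 0,"wx": 0,"wy": 0,"wz": 0,"hand": 0.06},{"dx": 0,"dy": 0,"dz": 0,"wx": 0,"wy": 0,"wz": 0,"hand": 0.06},{"dx": 0,"dy": 0,"dz": 0,"wx": 0,"wy": 0,"wz": 0,"hand": 0.06}]'

```text
time_s: 38.72
tcp_pos: [0.6347, -0.2906, 0.2839]
tcp_rot: [-0.137, 0.991, 0.001, -0.001]
contact_force: [0.3, 1.1, -0.4]
opening: 0.0599
grasp_force: 0.0
```

```bash
python3 - <<'E'
from h import *
import pickle
st=bot.read_state();s=bot.snapshot('wrist');pickle.dump((s,st),open('w9.pkl','wb'));go([.637,-.288,.29],st=st)
S=2;big=cv2.resize(np.ascontiguousarray(s['image'][:,:,::-1]),None,fx=S,fy=S,interpolation=cv2.INTER_CUBIC)
c=np.array([.637,-.288]);a=.28;ax=np.array([np.cos(a),np.sin(a)]);ay=np.array([-np.sin(a),np.cos(a)])
q=np.array([proj(s,(*(c+x*ax+y*ay),.105),st) for x,y in((-.055,-.004),(.055,-.004),(.055,.004),(-.055,.004))])*S+.5
print(np.round(q/S,1))
cv2.polylines(big,[np.round(q).astype(int)],True,(0,0,255),1)
u,v=q.mean(0).astype(int);u0,v0=max(u-400,0),max(v-250,0);print(u0,v0)
cv2.imwrite('pics/c9.png',big[v0:v0+500,u0:u0+800])
E
```

```text
tcp [ 0.6347 -0.2906  0.2839] yaw 0.2751 tilt [-0.0027  0.002  -1.    ] d [-0.0029  0.0019 -0.0061] F [ 0.3  1.1 -0.4] open 0.0599 t 38.72
[[315.4 153.3]
 [316.1 262. ]
 [323.8 262. ]
 [323.8 153.3]]
239 165
```

View pics/c9.png

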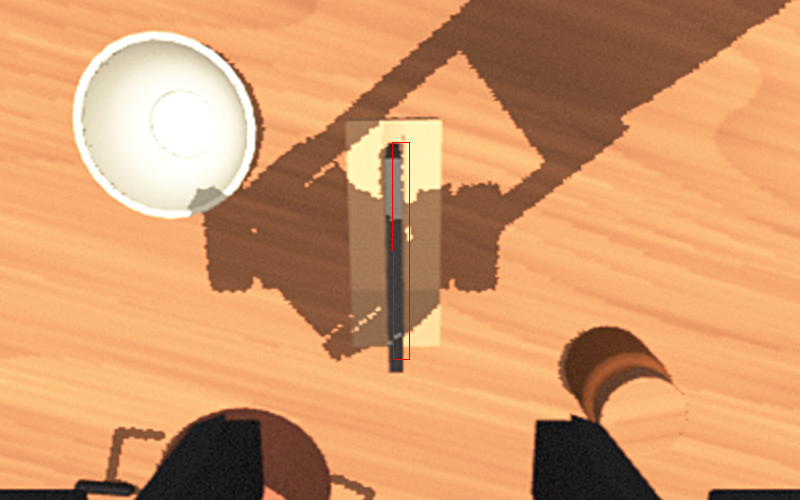

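Call:
jog_arm --plan '[{"dx": -0.007,"dy": -0.003,"dz": 0.04,"wx": 0,"wy": 0,"wz": 0,"hand": 0.04},{"dx": 0,"dy": 0,"dz": 0.04,"wx": 0,"wy": 0,"wz": 0,"hand": 0.04},{"dx": 0,"dy": 0,"dz": 0.04,"wx": 0,"wy": 0,"wz": 0,"hand": 0.04},{"dx": 0,"dy": 0,"dz": 0.03,"wx": 0,"wy": 0,"wz": 0,"hand": 0.04},{"dx": 0,"dy": 0,"dz": 0,"wx": 0,"wy": 0,"wz": 0,"hand": 0.04},{"dx": 0,"dy": 0,"dz": 0,"wx": 0,"wy": 0,"wz": 0,"hand": 0.04},{"dx": 0,"dy": 0,"dz": 0,"wx": 0,"wy": 0,"wz": 0,"hand": 0.04}]'

```text
time_s: 39.35
tcp_pos: [0.6439, -0.2897, 0.1398]
tcp_rot: [-0.14, 0.99, -0.001, 0.002]
contact_force: [-0.5, 0.5, 1.0]
opening: 0.0398
grasp_force: 0.0
```

```bash
python3 - <<'E'
from h import *
go([.6446,-.2892,.0525])
E
```

```text
tcp [ 0.6439 -0.2897  0.1398] yaw 0.2802 tilt [ 0.0034 -0.0022 -1.    ] d [-0.0006  0.0005  0.0873] F [-0.5  0.5  1. ] open 0.0398 t 39.35
```

Call:
jog_arm --plan '[{"dx": -0.0005,"dy": 0.0005,"dz": 0.035,"wx": 0,"wy": 0,"wz": 0,"hand": 0.04},{"dx": 0,"dy": 0,"dz": 0.03,"wx": 0,"wy": 0,"wz": 0,"hand": 0.04},{"dx": 0,"dy": 0,"dz": 0.022,"wx": 0,"wy": 0,"wz": 0,"hand": 0.04},{"dx": 0,"dy": 0,"dz": 0,"wx": 0,"wy": 0,"wz": 0,"hand": 0.04},{"dx": 0,"dy": 0,"dz": 0,"wx": 0,"wy": 0,"wz": 0,"hand": 0.0},{"dx": 0,"dy": 0,"dz": 0,"wx": 0,"wy": 0,"wz": 0,"hand": 0.0},{"dx": 0,"dy": 0,"dz": 0,"wx": 0,"wy": 0,"wz": 0,"hand": 0.0},{"dx": 0,"dy": 0,"dz": 0,"wx": 0,"wy": 0,"wz": 0,"hand": 0.0},{"dx": 0,"dy": 0,"dz": 0,"wx": 0,"wy": 0,"wz": 0,"hand": 0.0},{"dx": 0,"dy": 0,"dz": 0,"wx": 0,"wy": 0,"wz": 0,"hand": 0.0}]'

```text
time_s: 40.18
tcp_pos: [0.6438, -0.2897, 0.0513]
tcp_rot: [-0.139, 0.99, -0.001, 0.001]
contact_force: [-0.8, 1.8, 5.4]
opening: 0.0075
grasp_force: 30.0
```

Call:
jog_arm --plan '[{"dx": 0,"dy": 0,"dz": 0,"wx": 0,"wy": 0,"wz": 0,"hand": 0.0},{"dx": 0,"dy": 0,"dz": 0,"wx": 0,"wy": 0,"wz": 0,"hand": 0.0},{"dx": 0,"dy": 0,"dz": 0,"wx": 0,"wy": 0,"wz": 0,"hand": 0.0}]'

```text
time_s: 40.43
tcp_pos: [0.6438, -0.2897, 0.0514]
tcp_rot: [-0.139, 0.99, -0.001, 0.001]
contact_force: [-0.2, 0.8, 6.0]
opening: 0.0073
grasp_force: 30.0
```

Call:
jog_arm --plan '[{"dx": 0,"dy": 0,"dz": -0.02,"wx": 0,"wy": 0,"wz": 0,"hand": 0.0},{"dx": 0,"dy": 0,"dz": -0.03,"wx": 0,"wy": 0,"wz": 0,"hand": 0.0},{"dx": 0,"dy": 0,"dz": -0.03,"wx": 0,"wy": 0,"wz": 0,"hand": 0.0},{"dx": 0,"dy": 0,"dz": -0.02,"wx": 0,"wy": 0,"wz": 1.09,"hand": 0.0},{"dx": 0,"dy": 0,"dz": 0,"wx": 0,"wy": 0,"wz": 1.09,"hand": 0.0},{"dx": 0,"dy": 0,"dz": 0,"wx": 0,"wy": 0,"wz": 1.09,"hand": 0.0},{"dx": 0.013,"dy": 0.0346,"dz": 0,"wx": 0,"wy": 0,"wz": 0,"hand": 0.0},{"dx": 0.013,"dy": 0.0346,"dz": 0,"wx": 0,"wy": 0,"wz": 0,"hand": 0.0},{"dx": 0.013,"dy": 0.0346,"dz": 0,"wx": 0,"wy": 0,"wz": 0,"hand": 0.0}]'

```text
time_s: 41.18
tcp_pos: [0.6095, -0.1824, 0.1489]
tcp_rot: [0.032, 0.999, 0.0, -0.0]
contact_force: [-0.3, 0.1, -0.5]
opening: 0.0073
grasp_force: 30.0
```

Call:
jog_arm --plan '[{"dx": 0.013,"dy": 0.0346,"dz": 0,"wx": 0,"wy": 0,"wz": 0,"hand": 0.0},{"dx": 0.013,"dy": 0.0346,"dz": 0,"wx": 0,"wy": 0,"wz": 0,"hand": 0.0},{"dx": 0.013,"dy": 0.0346,"dz": 0,"wx": 0,"wy": 0,"wz": 0,"hand": 0.0},{"dx": 0.013,"dy": 0.0346,"dz": 0,"wx": 0,"wy": 0,"wz": 0,"hand": 0.0},{"dx": 0.013,"dy": 0.0346,"dz": 0,"wx": 0,"wy": 0,"wz": 0,"hand": 0.0},{"dx": 0.013,"dy": 0.0346,"dz": 0,"wx": 0,"wy": 0,"wz": 0,"hand": 0.0},{"dx": 0,"dy": 0,"dz": 0,"wx": 0,"wy": 0,"wz": 0,"hand": 0.0},{"dx": 0,"dy": 0,"dz": 0,"wx": 0,"wy": 0,"wz": 0,"hand": 0.0},{"dx": 0,"dy": 0,"dz": 0,"wx": 0,"wy": 0,"wz": 0,"hand": 0.0}]'

```text
time_s: 41.93
tcp_pos: [0.5459, 0.0287, 0.1497]
tcp_rot: [0.031, 1.0, -0.0, 0.0]
contact_force: [0.7, 0.3, -0.7]
opening: 0.0077
grasp_force: 30.0
```

```bash
python3 - <<'E'
from h import *
st=bot.read_state();go([.5473,.0285,.0474],st=st)
s=bot.snapshot('side');S=5
big=cv2.resize(np.ascontiguousarray(s['image'][170:280,270:400,::-1]),None,fx=S,fy=S,interpolation=cv2.INTER_CUBIC)
o=np.array([.5534,.1233]);ax=np.array([.998,-.064]);ay=np.array([.064,.998])
def pl(P,col): cv2.polylines(big,[np.round((np.array([proj(s,p) for p in P])-[270,170])*S+2).astype(int)],True,col,1)
tr=lambda x,y,z:(*(o+x*ax+y*ay),z)
pl([tr(-.059,-.1005,.042),tr(.059,-.1005,.042),tr(.059,-.0895,.042),tr(-.059,-.0895,.042)],(0,255,0))
c=st['tcp_pos'];b=c[2]-.0414
pl([(*(c[:2]+x*ax),b+z) for x,z in((-.055,0),(.055,0),(.055,.095),(-.055,.095))],(0,0,255))
cv2.imwrite('pics/c10.png',big)
E
```

```text
tcp [0.5459 0.0287 0.1497] yaw -0.0621 tilt [ 6.e-04 -6.e-04 -1.e+00] d [-1.300e-03 -1.000e-04  1.023e-01] F [ 0.7  0.3 -0.7] open 0.0077 t 41.93
```

View pics/c10.png

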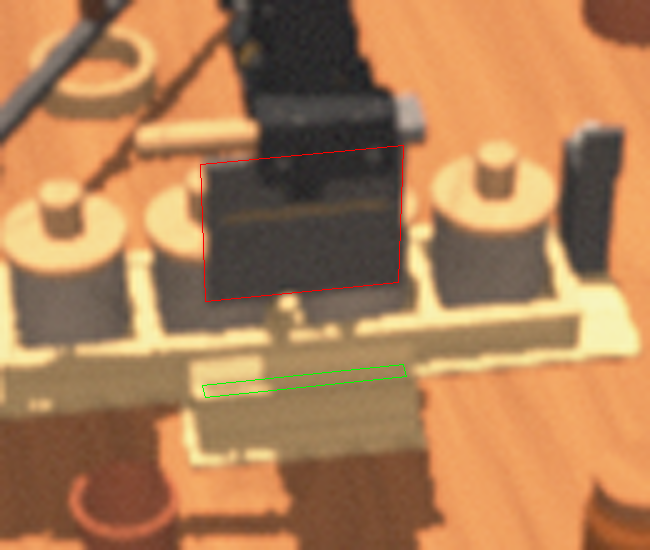

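Call:
jog_arm --plan '[{"dx": -0.001,"dy": 0,"dz": 0.025,"wx": 0,"wy": 0,"wz": 0,"hand": 0.0},{"dx": 0,"dy": 0,"dz": 0.02,"wx": 0,"wy": 0,"wz": 0,"hand": 0.0},{"dx": 0,"dy": 0,"dz": 0,"wx": 0,"wy": 0,"wz": 0,"hand": 0.0},{"dx": 0,"dy": 0,"dz": 0,"wx": 0,"wy": 0,"wz": 0,"hand": 0.0}]'

```text
time_s: 42.32
tcp_pos: [0.546, 0.0277, 0.1035]
tcp_rot: [0.032, 0.999, 0.0, -0.001]
contact_force: [1.3, -0.4, -0.8]
opening: 0.0076
grasp_force: 30.0
```

Call:
jog_arm --plan '[{"dx": 0,"dy": 0,"dz": 0.008,"wx": 0,"wy": 0,"wz": 0,"hand": 0.0},{"dx": 0,"dy": 0,"dz": 0.006,"wx": 0,"wy": 0,"wz": 0,"hand": 0.0},{"dx": 0,"dy": 0,"dz": 0.005,"wx": 0,"wy": 0,"wz": 0,"hand": 0.0},{"dx": 0,"dy": 0,"dz": 0,"wx": 0,"wy": 0,"wz": 0,"hand": 0.0}]'

```text
time_s: 42.65
tcp_pos: [0.5461, 0.0289, 0.0846]
tcp_rot: [0.031, 1.0, 0.0, -0.001]
contact_force: [0.7, -0.6, -1.2]
opening: 0.0075
grasp_force: 30.0
```

Call:
jog_arm --plan '[{"dx": 0,"dy": 0,"dz": 0.005,"wx": 0,"wy": 0,"wz": 0,"hand": 0.0},{"dx": 0,"dy": 0,"dz": 0.005,"wx": 0,"wy": 0,"wz": 0,"hand": 0.0},{"dx": 0,"dy": 0,"dz": 0.005,"wx": 0,"wy": 0,"wz": 0,"hand": 0.0},{"dx": 0,"dy": 0,"dz": 0,"wx": 0,"wy": 0,"wz": 0,"hand": 0.0},{"dx": 0,"dy": 0,"dz": 0,"wx": 0,"wy": 0,"wz": 0,"hand": 0.0}]'

```text
time_s: 43.07
tcp_pos: [0.5462, 0.029, 0.0699]
tcp_rot: [0.031, 1.0, 0.0, -0.001]
contact_force: [-0.5, -0.9, -0.6]
opening: 0.0077
grasp_force: 30.0
```

Going in freely.

Call:
jog_arm --plan '[{"dx": 0,"dy": 0,"dz": 0.006,"wx": 0,"wy": 0,"wz": 0,"hand": 0.0},{"dx": 0,"dy": 0,"dz": 0.006,"wx": 0,"wy": 0,"wz": 0,"hand": 0.0},{"dx": 0,"dy": 0,"dz": 0.005,"wx": 0,"wy": 0,"wz": 0,"hand": 0.0},{"dx": 0,"dy": 0,"dz": 0.003,"wx": 0,"wy": 0,"wz": 0,"hand": 0.0},{"dx": 0,"dy": 0,"dz": 0,"wx": 0,"wy": 0,"wz": 0,"hand": 0.0},{"dx": 0,"dy": 0,"dz": 0,"wx": 0,"wy": 0,"wz": 0,"hand": 0.0}]'

```text
time_s: 43.57
tcp_pos: [0.5463, 0.0289, 0.05]
tcp_rot: [0.031, 1.0, 0.0, -0.0]
contact_force: [0.0, -0.8, -1.7]
opening: 0.008
grasp_force: 30.0
```

Call:
jog_arm --plan '[{"dx": 0,"dy": 0,"dz": 0.0015,"wx": 0,"wy": 0,"wz": 0,"hand": 0.0},{"dx": 0,"dy": 0,"dz": 0.001,"wx": 0,"wy": 0,"wz": 0,"hand": 0.0},{"dx": 0,"dy": 0,"dz": 0,"wx": 0,"wy": 0,"wz": 0,"hand": 0.0},{"dx": 0,"dy": 0,"dz": 0,"wx": 0,"wy": 0,"wz": 0,"hand": 0.0}]'

```text
time_s: 43.9
tcp_pos: [0.5467, 0.0289, 0.048]
tcp_rot: [0.031, 1.0, -0.0, 0.0]
contact_force: [0.7, 0.5, -1.2]
opening: 0.0078
grasp_force: 30.0
```

Call:
jog_arm --plan '[{"dx": 0,"dy": 0,"dz": 0.0015,"wx": 0,"wy": 0,"wz": 0,"hand": 0.0},{"dx": 0,"dy": 0,"dz": 0.001,"wx": 0,"wy": 0,"wz": 0,"hand": 0.0},{"dx": 0,"dy": 0,"dz": 0,"wx": 0,"wy": 0,"wz": 0,"hand": 0.0},{"dx": 0,"dy": 0,"dz": 0,"wx": 0,"wy": 0,"wz": 0,"hand": 0.0}]'

```text
time_s: 44.23
tcp_pos: [0.547, 0.0289, 0.0473]
tcp_rot: [0.031, 1.0, -0.0, 0.0]
contact_force: [-6.7, 0.7, 13.5]
opening: 0.0075
grasp_force: 30.0
```

Call:
jog_arm --plan '[{"dx": 0,"dy": 0,"dz": 0,"wx": 0,"wy": 0,"wz": 0,"hand": 0.04},{"dx": 0,"dy": 0,"dz": 0,"wx": 0,"wy": 0,"wz": 0,"hand": 0.04},{"dx": 0,"dy": 0,"dz": 0,"wx": 0,"wy": 0,"wz": 0,"hand": 0.04},{"dx": 0,"dy": 0,"dz": -0.015,"wx": 0,"wy": 0,"wz": 0,"hand": 0.04},{"dx": 0,"dy": 0,"dz": -0.035,"wx": 0,"wy": 0,"wz": 0,"hand": 0.05},{"dx": 0,"dy": 0,"dz": -0.04,"wx": 0,"wy": 0,"wz": 0,"hand": 0.05},{"dx": 0,"dy": 0,"dz": -0.04,"wx": 0,"wy": 0,"wz": 0,"hand": 0.05},{"dx": 0,"dy": 0,"dz": -0.04,"wx": 0,"wy": 0,"wz": 0,"hand": 0.05},{"dx": 0,"dy": 0,"dz": -0.03,"wx": 0,"wy": 0,"wz": 0,"hand": 0.05}]'

```text
time_s: 44.98
tcp_pos: [0.5474, 0.0288, 0.249]
tcp_rot: [0.031, 1.0, -0.0, 0.002]
contact_force: [0.6, -0.1, 0.9]
opening: 0.0502
grasp_force: 0.0
```

Call:
jog_arm --plan '[{"dx": 0.0117,"dy": 0.037,"dz": 0,"wx": 0,"wy": 0,"wz": 0,"hand": 0.05},{"dx": 0.0117,"dy": 0.037,"dz": 0,"wx": 0,"wy": 0,"wz": 0,"hand": 0.05},{"dx": 0.0117,"dy": 0.037,"dz": 0,"wx": 0,"wy": 0,"wz": 0,"hand": 0.05},{"dx": 0.0117,"dy": 0.037,"dz": 0,"wx": 0,"wy": 0,"wz": 0,"hand": 0.05},{"dx": 0.0117,"dy": 0.037,"dz": 0,"wx": 0,"wy": 0,"wz": 0,"hand": 0.05},{"dx": 0.0117,"dy": 0.037,"dz": 0,"wx": 0,"wy": 0,"wz": 0,"hand": 0.05},{"dx": 0.0117,"dy": 0.037,"dz": 0,"wx": 0,"wy": 0,"wz": 0,"hand": 0.05},{"dx": 0.0117,"dy": 0.037,"dz": 0,"wx": 0,"wy": 0,"wz": 0,"hand": 0.05}]'

```text
time_s: 45.65
tcp_pos: [0.4709, 0.332, 0.2452]
tcp_rot: [0.031, 1.0, 0.0, -0.0]
contact_force: [1.2, 0.0, -0.1]
opening: 0.0498
grasp_force: 0.0
```

Call:
jog_arm --plan '[{"dx": 0,"dy": 0,"dz": 0,"wx": 0,"wy": 0,"wz": -1.08,"hand": 0.05},{"dx": 0,"dy": 0,"dz": 0,"wx": 0,"wy": 0,"wz": -1.08,"hand": 0.05},{"dx": 0,"dy": 0,"dz": 0,"wx": 0,"wy": 0,"wz": -1.08,"hand": 0.05},{"dx": 0,"dy": 0,"dz": 0,"wx": 0,"wy": 0,"wz": -1.08,"hand": 0.05},{"dx": 0,"dy": 0,"dz": 0,"wx": 0,"wy": 0,"wz": -1.08,"hand": 0.05},{"dx": 0,"dy": 0,"dz": 0,"wx": 0,"wy": 0,"wz": -1.08,"hand": 0.05},{"dx": 0,"dy": 0,"dz": 0,"wx": 0,"wy": 0,"wz": -1.08,"hand": 0.05},{"dx": 0,"dy": 0,"dz": 0,"wx": 0,"wy": 0,"wz": -1.08,"hand": 0.05},{"dx": 0,"dy": 0,"dz": 0,"wx": 0,"wy": 0,"wz": -1.08,"hand": 0.05},{"dx": 0,"dy": 0,"dz": 0,"wx": 0,"wy": 0,"wz": 0,"hand": 0.05}]'

```text
time_s: 46.48
tcp_pos: [0.4717, 0.3302, 0.245]
tcp_rot: [-0.461, 0.887, 0.0, -0.0]
contact_force: [0.3, 0.2, 0.4]
opening: 0.0501
grasp_force: 0.0
```

```bash
python3 - <<'E'
from lids import *
go([.4716,.33,.110]);lids()
s=bot.snapshot('side');t=bot.snapshot('top')
A=cv2.resize(np.ascontiguousarray(s['image'][170:290,250:410,::-1]),None,fx=5,fy=5,interpolation=cv2.INTER_CUBIC)
o=np.array([.5534,.1233]);ax=np.array([.998,-.064]);ay=np.array([.064,.998])
tr=lambda x,y,z:(*(o+x*ax+y*ay),z)
def pl(P,col): cv2.polylines(A,[np.round((np.array([proj(s,p) for p in P])-[250,170])*5+2).astype(int)],True,col,1)
pl([tr(x,-.095,z) for x,z in((-.055,.006),(.055,.006),(.055,.101),(-.055,.101))],(0,0,255))
th=np.linspace(0,6.28,50)
for x in(-.129,-.043,.043,.129): pl([tr(x+.038*np.cos(a),.038*np.sin(a),.096) for a in th],(0,255,0))
cv2.imwrite('pics/c11.png',A)
E
```

```text
tcp [0.4717 0.3302 0.245 ] yaw 0.959 tilt [-5.e-04 -2.e-04 -1.e+00] d [ 1.00e-04 -0.00e+00  1.35e-01] F [0.3 0.2 0.4] open 0.0501 t 46.48
top 0.96 835 [257.3 237.8 242.  273.  222.  253. ] z.016 [0.5183 0.134 ] z.097 [0.5089 0.1265] 
top 0.91 781 [384.8 325.4 369.  400.  310.  341. ] z.016 [ 0.2955 -0.1775] z.097 [ 0.301  -0.1643] blue
top 0.91 733 [433.3 326.4 418.  448.  312.  342. ] z.016 [ 0.2905 -0.2977] z.097 [ 0.2963 -0.2764] blue
top 0.87 867 [254.7 274.4 238.  271.  258.  290. ] z.016 [0.4271 0.141 ] z.097 [0.4238 0.1331] 
top 0.77 826 [259.5 200.5 244.  275.  185.  216. ] z.016 [0.6127 0.1279] z.097 [0.597  0.1208] 
top 0.7 810 [262.2 165.1 246.  278.  150.  181. ] z.016 [0.7041 0.1204] z.097 [0.6823 0.1138] 
top 0.36 176 [299.  222.8 297.  301.  199.  247. ] z.016 [0.5543 0.0295] z.097 [0.5425 0.029 ] 
top 0.3 562 [175.4 300.6 161.  189.  287.  315. ] z.016 [0.3669 0.3351] z.097 [0.3676 0.3141] 
side 0.95 327 [310.9 213.6 300.  322.  204.  222. ] z.016 [0.5262 0.2268] z.097 [0.5085 0.1213] 
side 0.83 366 [340.1 210.4 328.  352.  200.  219. ] z.016 [0.623  0.2227] z.097 [0.5966 0.1175] 
side 0.8 400 [282.  215.6 270.  294.  205.  225. ] z.016 [0.4324 0.2368] z.097 [0.4231 0.1303] 
side 0.79 776 [253.2 361.3 237.  269.  347.  376. ] z.016 [ 0.2901 -0.3015] z.097 [ 0.2935 -0.3598] blue
side 0.75 620 [250.9 321.6 236.  265.  309.  334. ] z.016 [ 0.295  -0.1824] z.097 [ 0.298  -0.2514] blue
side 0.64 383 [368.4 208.  355.  381.  198.  216. ] z.016 [0.7172 0.2152] z.097 [0.6824 0.1106]
```

View pics/c11.png

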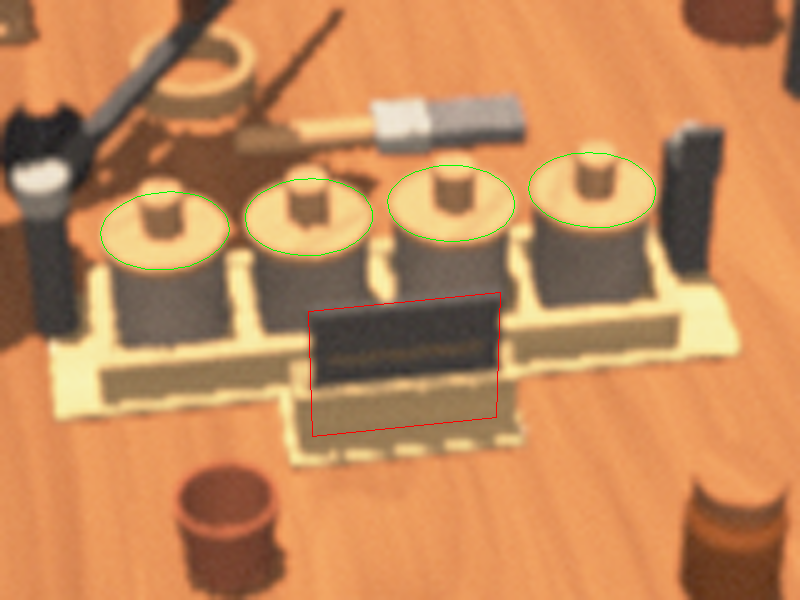

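All four lids match the predicted seated circles, and the plaque matches its home outline. Next I'll close the keeper.

Call:
jog_arm --plan '[{"dx": 0,"dy": 0,"dz": 0.04,"wx": 0,"wy": 0,"wz": 0,"hand": 0.05},{"dx": 0,"dy": 0,"dz": 0.04,"wx": 0,"wy": 0,"wz": 0,"hand": 0.05},{"dx": 0,"dy": 0,"dz": 0.035,"wx": 0,"wy": 0,"wz": 0,"hand": 0.05},{"dx": 0,"dy": 0,"dz": 0.02,"wx": 0,"wy": 0,"wz": 0,"hand": 0.05},{"dx": 0,"dy": 0,"dz": 0,"wx": 0,"wy": 0,"wz": 0,"hand": 0.05}]'

```text
time_s: 47.2
tcp_pos: [0.4681, 0.3285, 0.1049]
tcp_rot: [-0.459, 0.888, 0.0, -0.005]
contact_force: [-0.8, 0.1, -1.2]
opening: 0.0503
grasp_force: 0.0
```

Call:
jog_arm --plan '[{"dx": 0,"dy": 0,"dz": 0,"wx": 0,"wy": 0,"wz": 0,"hand": 0.0},{"dx": 0,"dy": 0,"dz": 0,"wx": 0,"wy": 0,"wz": 0,"hand": 0.0},{"dx": 0,"dy": 0,"dz": 0,"wx": 0,"wy": 0,"wz": 0,"hand": 0.0},{"dx": 0,"dy": 0,"dz": 0,"wx": 0,"wy": 0,"wz": 0,"hand": 0.0},{"dx": 0,"dy": 0,"dz": 0,"wx": 0,"wy": 0,"wz": 0,"hand": 0.0},{"dx": 0,"dy": 0,"dz": 0,"wx": 0,"wy": 0,"wz": 0,"hand": 0.0},{"dx": 0,"dy": 0,"dz": 0,"wx": 0,"wy": 0,"wz": 0,"hand": 0.0},{"dx": 0,"dy": 0,"dz": 0,"wx": 0,"wy": 0,"wz": 0,"hand": 0.0}]'

```text
time_s: 47.87
tcp_pos: [0.4729, 0.3307, 0.1121]
tcp_rot: [-0.46, 0.888, -0.0, 0.001]
contact_force: [-0.6, -0.5, 6.9]
opening: 0.0192
grasp_force: 30.0
```

Call:
jog_arm --plan '[{"dx": 0.0003,"dy": -0.01,"dz": 0,"wx": 0,"wy": 0,"wz": 0.48,"hand": 0.0},{"dx": 0.001,"dy": -0.02,"dz": 0,"wx": 0,"wy": 0,"wz": 0.955,"hand": 0.0},{"dx": 0.001,"dy": -0.02,"dz": 0,"wx": 0,"wy": 0,"wz": 0.955,"hand": 0.0},{"dx": 0.001,"dy": -0.02,"dz": 0,"wx": 0,"wy": 0,"wz": 0.955,"hand": 0.0},{"dx": 0.001,"dy": -0.02,"dz": 0,"wx": 0,"wy": 0,"wz": 0.955,"hand": 0.0},{"dx": 0.001,"dy": -0.02,"dz": 0,"wx": 0,"wy": 0,"wz": 0.955,"hand": 0.0},{"dx": 0.001,"dy": -0.02,"dz": 0,"wx": 0,"wy": 0,"wz": 0.955,"hand": 0.0},{"dx": 0.001,"dy": -0.02,"dz": 0,"wx": 0,"wy": 0,"wz": 0.955,"hand": 0.0},{"dx": 0.001,"dy": -0.02,"dz": 0,"wx": 0,"wy": 0,"wz": 0.955,"hand": 0.0}]'

```text
time_s: 48.62
tcp_pos: [0.5561, 0.187, 0.1121]
tcp_rot: [-0.05, 0.999, 0.0, 0.001]
contact_force: [-4.6, -0.2, 9.4]
opening: 0.0192
grasp_force: 30.0
```

Call:
jog_arm --plan '[{"dx": 0,"dy": 0,"dz": 0,"wx": 0,"wy": 0,"wz": 0,"hand": 0.0},{"dx": 0,"dy": 0,"dz": 0,"wx": 0,"wy": 0,"wz": 0,"hand": 0.0}]'

```text
time_s: 48.78
tcp_pos: [0.5561, 0.1864, 0.1121]
tcp_rot: [-0.051, 0.999, 0.0, 0.001]
contact_force: [-2.7, 0.0, 8.0]
opening: 0.0191
grasp_force: 30.0
```

```bash
python3 - <<'E'
from h import *
d=go([.5553,.1542,.112]);p=bot.read_state()['tcp_pos'];print('angle',np.arctan2(p[1]-.1670,p[0]-.3558)+.064)
E
```

```text
tcp [0.5561 0.1864 0.1121] yaw 0.1021 tilt [ 1.5e-03  1.0e-04 -1.0e+00] d [ 0.0041 -0.032   0.0001] F [-2.7  0.   8. ] open 0.0191 t 48.78
angle 0.1606688431154909
```

Call:
jog_arm --plan '[{"dx": 0.0003,"dy": -0.01,"dz": 0,"wx": 0,"wy": 0,"wz": 0.48,"hand": 0.0},{"dx": 0.0003,"dy": -0.01,"dz": 0,"wx": 0,"wy": 0,"wz": 0.48,"hand": 0.0},{"dx": 0.0003,"dy": -0.01,"dz": 0,"wx": 0,"wy": 0,"wz": 0.48,"hand": 0.0},{"dx": 0,"dy": -0.001,"dz": 0,"wx": 0,"wy": 0,"wz": 0,"hand": 0.0},{"dx": 0,"dy": 0,"dz": 0,"wx": 0,"wy": 0,"wz": 0,"hand": 0.0},{"dx": 0,"dy": 0,"dz": 0,"wx": 0,"wy": 0,"wz": 0,"hand": 0.0}]'

```text
time_s: 49.28
tcp_pos: [0.5566, 0.1551, 0.1121]
tcp_rot: [0.023, 1.0, -0.001, 0.001]
contact_force: [-3.4, -5.7, 8.0]
opening: 0.0191
grasp_force: 30.0
```

```bash
python3 - <<'E'
from h import *
d=go([.5553,.1542,.112]);p=bot.read_state()['tcp_pos'];print('angle',np.arctan2(p[1]-.1670,p[0]-.3558)+.064)
E
```

```text
tcp [0.5566 0.1551 0.1121] yaw -0.0469 tilt [ 0.0014 -0.0022 -1.    ] d [ 0.0013 -0.0009  0.0001] F [-3.4 -5.7  8. ] open 0.0191 t 49.28
angle 0.004605417700232539
```

Call:
jog_arm --plan '[{"dx": 0,"dy": -0.001,"dz": 0,"wx": 0,"wy": 0,"wz": 0.1,"hand": 0.0},{"dx": 0,"dy": -0.001,"dz": 0,"wx": 0,"wy": 0,"wz": 0,"hand": 0.0},{"dx": 0,"dy": 0,"dz": 0,"wx": 0,"wy": 0,"wz": 0,"hand": 0.0},{"dx": 0,"dy": 0,"dz": 0,"wx": 0,"wy": 0,"wz": 0,"hand": 0.0}]'

```text
time_s: 49.62
tcp_pos: [0.5566, 0.1544, 0.1121]
tcp_rot: [0.028, 1.0, -0.0, 0.001]
contact_force: [-2.3, -1.5, 7.8]
opening: 0.0191
grasp_force: 30.0
```

Call:
jog_arm --plan '[{"dx": 0,"dy": -0.001,"dz": 0,"wx": 0,"wy": 0,"wz": 0,"hand": 0.0},{"dx": 0,"dy": -0.001,"dz": 0,"wx": 0,"wy": 0,"wz": 0,"hand": 0.0},{"dx": 0,"dy": 0,"dz": 0,"wx": 0,"wy": 0,"wz": 0,"hand": 0.0},{"dx": 0,"dy": 0,"dz": 0,"wx": 0,"wy": 0,"wz": 0,"hand": 0.0}]'

```text
time_s: 49.95
tcp_pos: [0.5566, 0.1536, 0.1121]
tcp_rot: [0.028, 1.0, 0.001, 0.001]
contact_force: [-1.6, 2.7, 6.8]
opening: 0.0194
grasp_force: 30.0
```

Call:
jog_arm --plan '[{"dx": 0,"dy": -0.001,"dz": 0,"wx": 0,"wy": 0,"wz": 0,"hand": 0.0},{"dx": 0,"dy": 0,"dz": 0,"wx": 0,"wy": 0,"wz": 0,"hand": 0.0},{"dx": 0,"dy": 0,"dz": 0,"wx": 0,"wy": 0,"wz": 0,"hand": 0.0}]'

```text
time_s: 50.2
tcp_pos: [0.5566, 0.1536, 0.1121]
tcp_rot: [0.028, 1.0, 0.002, 0.001]
contact_force: [-0.9, 6.6, 6.6]
opening: 0.0191
grasp_force: 30.0
```

Call:
jog_arm --plan '[{"dx": 0,"dy": 0.002,"dz": 0,"wx": 0,"wy": 0,"wz": 0,"hand": 0.05},{"dx": 0,"dy": 0,"dz": 0,"wx": 0,"wy": 0,"wz": 0,"hand": 0.05},{"dx": 0,"dy": 0,"dz": 0,"wx": 0,"wy": 0,"wz": 0,"hand": 0.05},{"dx": 0,"dy": 0,"dz": 0,"wx": 0,"wy": 0,"wz": 0,"hand": 0.05},{"dx": 0,"dy": 0,"dz": -0.02,"wx": 0,"wy": 0,"wz": 0,"hand": 0.05},{"dx": 0,"dy": 0,"dz": -0.04,"wx": 0,"wy": 0,"wz": 0,"hand": 0.05},{"dx": 0,"dy": 0,"dz": -0.04,"wx": 0,"wy": 0,"wz": 0,"hand": 0.05},{"dx": 0.03,"dy": 0,"dz": -0.025,"wx": 0,"wy": 0,"wz": 0,"hand": 0.05},{"dx": 0,"dy": 0,"dz": 0,"wx": 0,"wy": 0,"wz": 0,"hand": 0.05},{"dx": 0,"dy": 0,"dz": 0,"wx": 0,"wy": 0,"wz": 0,"hand": 0.05}]'

```text
time_s: 51.03
tcp_pos: [0.5263, 0.1554, 0.2373]
tcp_rot: [0.028, 1.0, 0.0, 0.002]
contact_force: [0.1, -0.3, -0.9]
opening: 0.0503
grasp_force: 0.0
```

```bash
python3 - <<'E'
from lids import *
go([.5553,.1542,.112]);lids()
s=bot.snapshot('side')
A=cv2.resize(np.ascontiguousarray(s['image'][170:290,250:410,::-1]),None,fx=5,fy=5,interpolation=cv2.INTER_CUBIC)
o=np.array([.5534,.1233]);ax=np.array([.998,-.064]);ay=np.array([.064,.998])
tr=lambda x,y,z:(*(o+x*ax+y*ay),z)
def pl(P,col): cv2.polylines(A,[np.round((np.array([proj(s,p) for p in P])-[250,170])*5+2).astype(int)],True,col,1)
pl([tr(x,.031+y,.116) for x,y in((-.2,.007),(.21,.007),(.21,-.007),(-.2,-.007))],(0,0,255))
cv2.imwrite('pics/c12.png',A)
E
```

```text
tcp [0.5263 0.1554 0.2373] yaw -0.0563 tilt [ 4.e-03  2.e-04 -1.e+00] d [-0.0285  0.0004  0.1255] F [ 0.1 -0.3 -0.9] open 0.0503 t 51.03
top 0.97 414 [262.1 273.9 254.  271.  259.  289. ] z.016 [0.4281 0.1228] z.097 [0.4248 0.1161] 
top 0.9 807 [384.7 325.3 369.  400.  309.  341. ] z.016 [ 0.2958 -0.1775] z.097 [ 0.3013 -0.1642] blue
top 0.75 174 [261.7 192.4 253.  272.  186.  215. ] z.016 [0.6335 0.1224] z.097 [0.6164 0.1157] 
top 0.72 741 [433.2 326.8 418.  448.  312.  342. ] z.016 [ 0.2895 -0.2974] z.097 [ 0.2954 -0.2761] blue
top 0.7 422 [262.4 241.8 253.  274.  230.  254. ] z.016 [0.5081 0.1215] z.097 [0.4994 0.1149] 
top 0.6 708 [263.3 165.4 251.  277.  150.  181. ] z.016 [0.7034 0.1177] z.097 [0.6816 0.1113] 
top 0.34 3846 [278.  216.1 239.  309.  128.  306. ] z.016 [0.5722 0.082 ] z.097 [0.5592 0.0779] 
side 0.89 574 [251.2 321.6 237.  265.  310.  334. ] z.016 [ 0.2958 -0.1826] z.097 [ 0.2987 -0.2516] blue
side 0.68 349 [340.4 210.5 328.  352.  201.  219. ] z.016 [0.6238 0.2217] z.097 [0.5973 0.1166] 
side 0.63 380 [281.5 215.8 269.  294.  206.  224. ] z.016 [0.4306 0.2361] z.097 [0.4214 0.1297] 
side 0.57 741 [253.4 362.  237.  269.  348.  376. ] z.016 [ 0.2902 -0.3035] z.097 [ 0.2936 -0.3616] blue
side 0.55 355 [311.3 213.  299.  323.  203.  222. ] z.016 [0.5279 0.2296] z.097 [0.51   0.1238] 
side 0.53 340 [367.6 207.9 356.  379.  198.  216. ] z.016 [0.7147 0.2162] z.097 [0.6802 0.1115]
```

View pics/c12.png

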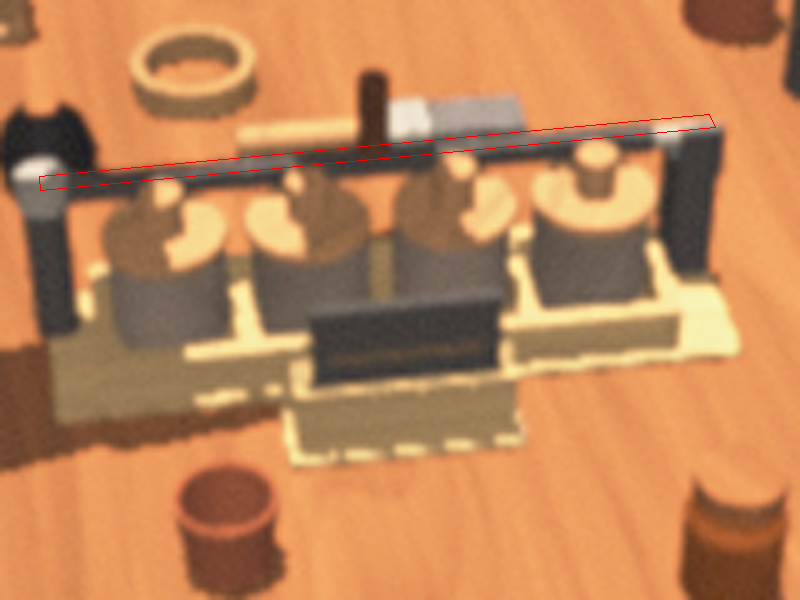

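The bar lies on its shut outline against the stop, the lids and plaque haven't moved, and the gripper is clear. I'm handing in the job.

```bash
python3 -c "
from cell import bot
print(bot.finish_job())"
```

```text
the job is handed in; nothing more can be done
None
```

The job is handed in: all four pots have seated lids, the plaque is fully down in its slot and the keeper bar is shut against its stop. The last camera view agreed with this, but the hand-in call returned no verdict.

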